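# Recharge the filter-media pot and lock its bayonet cap

### The arm

A 6-joint arm with a two-finger parallel gripper is mounted at the origin on the work surface. World frame = base frame: x ahead of the robot, y to its left, z up, the work surface at z = 0. Lengths are in m, angles in rad, forces in N, time in s.
With the tool pointing down it reaches from about 0.375 to 0.9 m from the base axis. Payload 3.1 kg.
Tool frame: the origin (TCP) lies on the centre line of the jaws, within the pads' length; the fingertips stand manip.tip_extent ahead of it and the grasp point (between the pads) lies 3 mm ahead of it (manip.tip_extent is the distance from the TCP to the fingertips, in m); z points along the fingers, y is the line along which they close (so a half turn about z gives the same grasp; the last joint's range is limited). The gripper opens to 87 mm and grips with 3 to 60 N. Pads are 19 mm wide; open, the fingers measure 117 mm over their backs; the gripper's body (75 mm by 190 mm) begins 51 mm behind the grasp point.
Start: joints at [0.996, 0.527, 1.433, -0, 1.181, -0.178], TCP at [0.242, 0.576, 0.245] pointing down, gripper open.
Joint ranges: [-3.08, 3.08], [-0.75, 2.2], [0.22, 2.44], [-1.43, 4.57], [0, 2.65], [-2.85, 2.85]. Speed limits (rad/s): [2.79, 2.79, 3.14, 3.14, 3.14, 3.14].

### API

Orientations are given as [roll, pitch, yaw] about the fixed x, y, z axes, in that order (R = Rz(yaw) Ry(pitch) Rx(roll)).
In Python, from rig import manip gives the robot as it stands.
- The arm moves only by the tool jog_arm, never from a script. Its argument "plan" is a list that holds one entry, the list of rows, each a list of 5 numbers: the shift along the tool's x, y, z in m, then the turn about the tool's z in rad, then the opening, from -1 (shut) to 1 (fully open). In form: [[[tx, ty, tz, yaw, grip], ...]]. A call has exactly 5 rows; each row is the pose to reach, as a shift and turn from the pose commanded when the call began, along the tool's axes at that moment; what a row does not reach only later rows make up. A row lasts 1/8 s, in which the tool goes at most 62.5 mm and 10.7 degrees, less where a joint would pass 70% of its speed; a pose out of reach is approached as far as the arm can. A call with a gripper value outside its range is refused whole. The fingers move at their own pace and stop on an object; the grip force is fixed at half the most. Time passes only in rows, so rows that repeat a pose let the fingers close, or fill a call up. It gives the time, the measured TCP pose, the force, the opening and the grip force at its end, in the units of the state.
- manip.get_obs(): the state, without advancing time (a new reading comes with each control period).
- manip.get_image(name): name is "side" or "top" or "wrist"; returns (picture, depth): 384x512x3 uint8, red, green, blue; 384x512 float32, m along the optical axis (not along the pixel's ray), 0 where there is no reading.
- manip.camera_model(name): a dict with "camera_matrix" (3x3 intrinsics, pixels), "R" (3x3) and "t" (3): a world point X has camera coordinates R X + t. Camera axes: x right, y down, z forward; pixel columns grow to the right and rows downward; lengths in m; the calibration is good to about 2 mm. The wrist camera is an equidistant fisheye: a pixel r from the principal point sees the ray r / f radians off the axis. A picture is of the moment at which its call begins: read the wrist's pose just before it. camera_model takes no time and is no camera call; for the wrist camera it gives the pose at the moment of the call.
- manip.sign_off(): hands the job in; it is judged then, once.
Trained networks look in the newest picture that a camera, given by its name, has taken for a name from the list of things; names that differ only in an ending like _2 or _b are one class to them, and where a whole thing is asked for, a point or a joint stands for the part that bears it (a point fixed in the world has none). Each returns a list of dicts, best first, with "confidence" (0 to 1); they miss things now and then, are a little off and sometimes report something else, mostly with a low value. They report only what shows in the picture. A call takes as long as a camera call. They do not tell look-alikes from the thing itself.
- manip.spot_in(label, camera): "point" ([column, row] in pixels, amid what is visible of it).
- manip.regions_of(label, camera): "mask" (384x512 bool, what is visible of it) and "point" ([column, row] in pixels, amid what is visible of it).
The state is a dict: "time_s": time; "joint_positions": joint angles; "qd": joint speeds; "tau": joint torques, N m; "tool_pos": TCP position; "ee_rot": TCP orientation; "ft_force": force on the tool from outside, world axes, zero at the start; "torque": the same for the moment, N m; "opening": finger opening in m; "grip_force": force on a finger pad.
Only numpy, scipy, OpenCV 4.12 (cv2) and the standard library are available. Lean on these libraries where they do the work, as an engineer would, in place of code of your own. Each camera call takes 0.05 s, during which the arm holds its last target. There are 200 camera calls.

### The job

Recharge the media pot: swing the funnel on its stiff arm over the pot's mouth, pour every ball from the scoops on the steel tray through it into the pot and set each scoop, empty and upright, back on the tray. Then swing the funnel arm well aside again to the side where it was, and fit the cap: lugs down through the two slots, push in against the spring, turn a quarter clockwise (seen from above) and let it spring up so that it is locked home in its pockets. Not every scoop need be loaded; an empty one may stay where it is, and leave the bottle, the beaker and the meter alone.

Things in the scene. Friction and masses are not known exactly. Their poses are not given: they have to be found in the camera images.
- pot: Fixed grey round pot, 128 mm across, 104 mm tall. Origin: centre of its underside, on the bench; z up. Well of 60 mm bore, floor 5 mm up. Round its mouth a fixed aluminium bayonet collar, inner radius 44, outer 62 mm, top 100 mm up, with two entry slots on the pot's +x and -x axes and two pockets on its -y and +y axes. A post 150 mm from the pot's axis along its +x carries the funnel arm.
- seal (a joint): Travel of the black sprung ring in the mouth (bore 60, outside 80 mm), on which the cap's disc rests (m): 0 at rest, top 96 mm up; 0.016 fully down. Pushes back with 4 N at first, 14 N fully down. Height of the cap's origin above the bench: 82 mm lying unlocked on the ring, below 69 for the lugs to pass under the lip, 66 at the end of travel, 74 locked home.
- pot_slot (a point): In the entry slot on the pot's +x axis, 49 mm from the pot's axis, 100 mm up (collar top). The slot is 22 mm wide at the narrowest; its twin is diametrically across. From each slot a track runs clockwise (seen from above) under a lip whose underside is 91 mm above the bench, for a quarter turn, to a pocket.
- pot_pocket (a point): In the pocket on the pot's -y axis, 49 mm from the pot's axis, 96 mm up (underside of its roof, which is 5 mm higher than the lip's underside); its twin is diametrically across. A solid end stop lies just past it. The spring lifts the lug up into the pocket and so locks it.
- funnel_arm (a joint): Angle of the funnel arm about the upright post (rad); about 0.6 Nm of friction, stays where left. 0: funnel exactly over the pot's mouth. It grows as the funnel swings aside, clockwise from above about the post, to the pot's +y side; stops at -0.4 and 1.5. Starts at 0.7 to 1.1.
- funnel_throat (a point): Centre of the steel funnel's lower opening, 106 mm above the bench, 150 mm from the post's axis. Throat 48 mm bore (54 outside), 18 mm long; above it the cone widens to 132 mm across at the rim, 176 mm above the bench.
- funnel_knob (a point): Grip point, 208 mm above the bench, of the black upright knob at the funnel's rim, on the far side from the post: 223 mm from the post's axis, 73 mm beyond the funnel's centre. A cylinder 16 mm in diameter, from 170 to 232 mm above the bench.
- cap: Loose cap, about 0.25 kg. Origin: centre of its plug's underside; z up. Plug 52 mm across, tapered foot, 14 mm high; grey disc 80 mm across from 14 to 24 mm; black grip bar 64 mm long along x, 14 wide, from 24 to 64 mm; two lugs along +x and -x, in line with the bar, out to 54 mm from the axis, 16 mm wide, from 14 to 22 mm. A half turn makes no difference. Starts upright on the bench.
- tray: Fixed shallow steel tray, 300 mm (x) by 350 mm (y), rim 14 mm high, floor 4 mm thick; origin: centre of its underside on the bench. The scoops stand on it side by side, about 110 mm apart along y, at about y = +110, 0, -110 mm, spouts towards the tray's -x.
- scoop_a: White scoop, 0.18 kg, 142 x 64 mm. Origin: centre of its pan's underside; +x the pouring direction. Pan 64 x 64 mm, 4 mm floor, walls to 42 mm; in front a ramp rises at 28 degrees to the open lip at x = 65, z = 22 mm. Behind a black grip block, x from -78 to -34 mm, 14 mm wide (y), 82 mm high; hold at x = -60, z = 62 mm. Tipping it forward 50 degrees empties it.
- ball_a1: Ceramic media ball, 24 mm in diameter, 20 g, at the start lying in scoop_a (may be absent). Origin at its centre.
- ball_a2: Ceramic media ball, 24 mm in diameter, 20 g, at the start lying in scoop_a (may be absent). Origin at its centre.
- ball_a3: Ceramic media ball, 24 mm in diameter, 20 g, at the start lying in scoop_a (may be absent). Origin at its centre.
- scoop_b: White scoop, 0.18 kg, 142 x 64 mm. Origin: centre of its pan's underside; +x the pouring direction. Pan 64 x 64 mm, 4 mm floor, walls to 42 mm; in front a ramp rises at 28 degrees to the open lip at x = 65, z = 22 mm. Behind a black grip block, x from -78 to -34 mm, 14 mm wide (y), 82 mm high; hold at x = -60, z = 62 mm. Tipping it forward 50 degrees empties it.
- ball_b1: Ceramic media ball, 24 mm in diameter, 20 g, at the start lying in scoop_b (may be absent). Origin at its centre.
- ball_b2: Ceramic media ball, 24 mm in diameter, 20 g, at the start lying in scoop_b (may be absent). Origin at its centre.
- ball_b3: Ceramic media ball, 24 mm in diameter, 20 g, at the start lying in scoop_b (may be absent). Origin at its centre.
- scoop_c: White scoop, 0.18 kg, 142 x 64 mm. Origin: centre of its pan's underside; +x the pouring direction. Pan 64 x 64 mm, 4 mm floor, walls to 42 mm; in front a ramp rises at 28 degrees to the open lip at x = 65, z = 22 mm. Behind a black grip block, x from -78 to -34 mm, 14 mm wide (y), 82 mm high; hold at x = -60, z = 62 mm. Tipping it forward 50 degrees empties it.
- ball_c1: Ceramic media ball, 24 mm in diameter, 20 g, at the start lying in scoop_c (may be absent). Origin at its centre.
- ball_c2: Ceramic media ball, 24 mm in diameter, 20 g, at the start lying in scoop_c (may be absent). Origin at its centre.
- ball_c3: Ceramic media ball, 24 mm in diameter, 20 g, at the start lying in scoop_c (may be absent). Origin at its centre.
- wash_bottle: Bystander: white bottle, 60 mm in diameter, 160 mm tall; origin: centre of its underside.
- beaker: Bystander: glass beaker, 72 mm across, 95 mm tall; origin: centre of its underside.
- meter: Bystander: hand meter, 150 x 85 x 32 mm, lying; origin: centre of its underside.
There are look-alikes about, which are no part of the job. What is shaped like the scoop_c but yellow is not meant.

How it is judged:
By the outcome, as a careful person would: the job done as asked, in the order asked, and still so for the second after the job is handed in, with the robot touching nothing.
Of ball_a1, ball_a2, ball_a3, ball_b1, ball_b2, ball_b3, ball_c1, ball_c2, ball_c3 only 3 to 7 are there at a start; the rules pass over those that are not, and their reading is None.
At some moment in a run one of cap, scoop_a, scoop_b, scoop_c may be knocked a few centimetres aside while the robot is not near it.
It also fails if it takes over 210 s, if anything falls off the work surface, if the arm or the gripper's body presses on something with over 40 N, if the wrist force passes 120 N, or if a joint passes its speed limit or range.

## Working session

There is one attempt and no reset: what is moved stays moved. The work goes in short steps, Python scripts to look and compute and a tool call to move; the robot and the scene stay as the last step left them, time stands still between calls to the robot, and variables do not carry over. Pictures are saved under pics/ and viewed, at most 14 in all, crops included, and the job is handed in when it is done.

Besides the shell and the picture viewer there is one more tool, called after "Emit:" in YAML: its name, and indented under it one key for each argument. jog_arm: Moves the arm, as the interface text tells. Its arguments: {"type":"object","properties":{"plan":{"type":"array"}},"required":["plan"]}

```bash
mkdir -p pics && ls
cat > h.py <<'E'
import numpy as np, cv2
from rig import manip
from scipy.spatial.transform import Rotation as Ro
def snap(cam,fn=None,crop=None,scale=1):
    m=manip.camera_model(cam); im,d=manip.get_image(cam)
    if fn:
        o=im if crop is None else im[crop[1]:crop[3],crop[0]:crop[2]]
        o=cv2.resize(o,None,fx=scale,fy=scale,interpolation=cv2.INTER_CUBIC) if scale!=1 else o
        cv2.imwrite('pics/'+fn,o[:,:,::-1])
    return im,d,m
def cloud(d,m):
    "world xyz of every pixel (pinhole cameras)"
    K=np.array(m['camera_matrix']);R=np.array(m['R']);t=np.array(m['t'])
    v,u=np.mgrid[:d.shape[0],:d.shape[1]]
    P=np.stack([(u-K[0,2])/K[0,0]*d,(v-K[1,2])/K[1,1]*d,d],-1)
    W=(P-t)@R; W[d<=0]=np.nan; return W
def proj(m,X):
    K=np.array(m['camera_matrix']);c=np.array(m['R'])@X+np.array(m['t']);p=K@c;return p[:2]/p[2]
E
cat > a.py <<'E'
from h import *
print(manip.get_obs(), manip.tip_extent)
a=[snap(c) for c in('top','side')]
for c,(im,d,m) in zip(('top','side'),a):
    cv2.imwrite(f'pics/{c}0.png',cv2.resize(im,(800,600))[:,:,::-1]); np.save(c+'0.npy',cloud(d,m)); print(c,m)
for c in('top','side'):
    for l in ['pot','cap','tray','scoop_a','funnel_knob','funnel_throat','pot_slot','ball_a1','wash_bottle','beaker','meter']:
        r=manip.spot_in(l,c)
        W=np.load(c+'0.npy')
        print(c,l,[(np.round(x['point']).tolist(),round(x['confidence'],2),np.round(W[int(x['point'][1]),int(x['point'][0])],3).tolist()) for x in r])
E
python3 a.py
```

```text
pics
{'time_s': 0.0, 'joint_positions': array([ 9.95479505e-01,  5.28466873e-01,  1.43389597e+00, -3.22618960e-05,
        1.18141993e+00, -1.78525530e-01]), 'qd': array([ 1.03938939e-03, -3.85349129e-07, -1.71459311e-03, -5.02714338e-04,
        7.01395115e-04, -1.30250954e-03]), 'tau': array([-2.39667343e-04, -4.40041029e+01, -1.76591760e+01,  6.32470055e-02,
        5.82703308e-02, -1.74577690e-04]), 'tool_pos': array([0.2411512 , 0.57585341, 0.24357318]), 'ee_rot': array([-3.13943205e+00, -3.59572333e-04,  2.74481325e+00]), 'ft_force': array([0.13738697, 0.34406226, 0.19346721]), 'torque': array([-0.03122651, -0.00071434,  0.02634724]), 'grip_force': 0.0, 'opening': 0.087114183498585} 0.022
top {'camera_matrix': array([[455.01308594,   0.        , 258.46902397],
       [  0.        , 455.01308594, 191.9395401 ],
       [  0.        ,   0.        ,   1.        ]]), 'R': array([[-0.01300084, -0.9998527 ,  0.01120505],
       [-0.99534987,  0.01187103, -0.09559142],
       [ 0.09544432, -0.01239572, -0.99535759]]), 't': array([0.00485595, 0.53685237, 1.56071246])}
side {'camera_matr
[... 1387 characters left out ...]
013])]
side scoop_a [([276.0, 272.0], 0.82, [0.479, -0.161, 0.007]), ([204.0, 235.0], 0.82, [0.345, 0.071, 0.002]), ([321.0, 336.0], 0.73, [0.494, -0.385, 0.009])]
side funnel_knob [([266.0, 164.0], 0.63, [0.614, 0.15, 0.133])]
side funnel_throat [([269.0, 162.0], 0.84, [0.626, 0.144, 0.137]), ([323.0, 335.0], 0.37, [0.497, -0.386, 0.005])]
side pot_slot [([267.0, 199.0], 0.67, [0.569, 0.059, 0.068])]
side ball_a1 []
side wash_bottle [([338.0, 217.0], 0.94, [0.718, -0.129, 0.096])]
side beaker [([257.0, 135.0], 0.71, [0.704, 0.375, 0.052]), ([265.0, 198.0], 0.42, [0.569, 0.067, 0.069])]
side meter [([166.0, 162.0], 0.95, [0.342, 0.417, 0.031]), ([338.0, 216.0], 0.44, [0.716, -0.129, 0.102])]
```

View pics/top0.png

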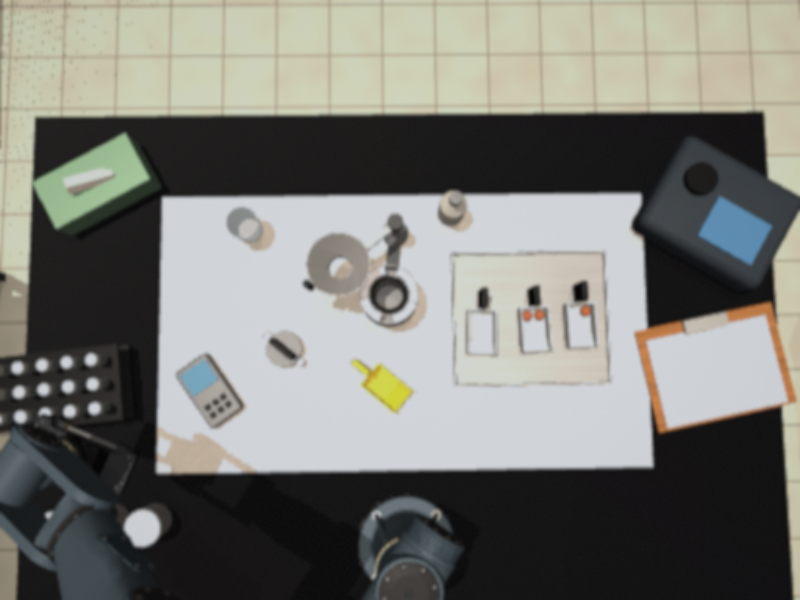

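View pics/side0.png

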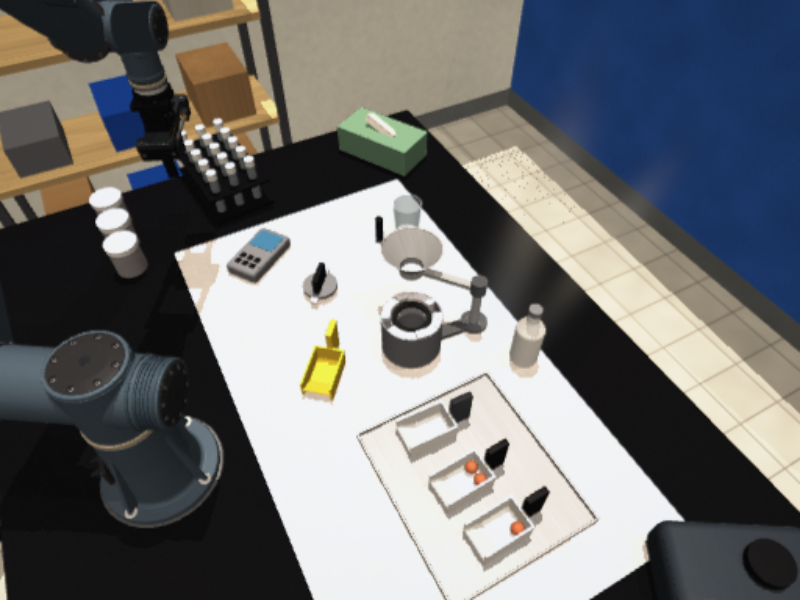

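```bash
cat > b.py <<'E'
from h import *
from scipy.optimize import least_squares
W=np.load('top0.npy'); im=cv2.imread('pics/top0.png')
def sel(c,r,z0,z1,W=W):
    m=(np.hypot(W[...,0]-c[0],W[...,1]-c[1])<r)&(W[...,2]>z0)&(W[...,2]<z1); return W[m]
def circ(P,r=None):
    f=(lambda p:np.hypot(P[:,0]-p[0],P[:,1]-p[1])-p[2]) if r is None else (lambda p:np.hypot(P[:,0]-p[0],P[:,1]-p[1])-r)
    p0=[*P[:,:2].mean(0)]+([.05] if r is None else [])
    return least_squares(f,p0,loss='soft_l1',f_scale=.002).x
def rect(P): 
    (c,s,a)=cv2.minAreaRect((P[:,:2]*1000).astype(np.float32)); return np.round(c,1),np.round(s,1),round(a,1),len(P),np.round(np.median(P[:,2]),4)
pot=sel((.565,.02),.09,.092,.108); print('collar',len(pot),circ(pot,.053), pot[:,:2].min(0),pot[:,:2].max(0))
# post top: highest things near +x side
for n,c,r,z0,z1 in [('knob',(.61,.23),.05,.19,.25),('post',(.72,.0),.05,.15,.4),('capbar',(.43,.25),.06,.05,.08),('capdisc',(.43,.25),.07,.012,.035)]+[('scoop%d'%i,(.6,y),.07,.06,.1) for i,y in enumerate((-.17,-.28,-.39))]:
    P=sel(c,r,z0,z1); print(n,rect(P) if len(P) else None, np.round(P.mean(0),3) if len(P) else '')
F=sel((.63,.14),.09,.165,.185); print('rim',len(F),circ(F,.066) if len(F) else '', np.nanmax(sel((.63,.14),.06,.0,.4)[:,2]))
for i,y in enumerate((-.17,-.28,-.39)):
    P=sel((.5,y),.07,.03,.05); print('pan rim',rect(P), np.round(P[:,:2].min(0),3),np.round(P[:,:2].max(0),3))
    P=sel((.5,y),.1,.03,.1);Q=P[:,:2]-P[:,:2].mean(0);print('  dir',np.degrees(np.arctan2(*np.linalg.svd(Q,full_matrices=0)[2][0][::-1])))
c=cv2.imread('pics/top0.png')
E
python3 b.py
python3 - <<'E'
from h import *
a,_,_=snap('top');b,_,_=snap('side')
A=cv2.resize(a[120:290,160:400],None,fx=3.3,fy=3.3,interpolation=3)
cv2.imwrite('pics/crop1.png',A[:,:,::-1])
E
```

```text
collar 682 [0.54466627 0.03140283] [ 0.4830317  -0.02981963] [0.60747193 0.09374488]
knob None 
post None 
capbar (array([433.9, 266.2]), array([62.4, 13.7]), 51.4, 83, np.float64(0.0644)) [0.433 0.265 0.064]
capdisc (array([434.2, 266.2]), array([82.2, 80.9]), 7.0, 372, np.float64(0.0244)) [0.434 0.265 0.024]
scoop0 (array([ 545. , -172.6]), array([12.1, 29.5]), 88.0, 38, np.float64(0.0849)) [ 0.545 -0.173  0.084]
scoop1 (array([ 545.9, -285.8]), array([14.4, 30.9]), 86.1, 55, np.float64(0.0847)) [ 0.547 -0.285  0.082]
scoop2 (array([ 551.3, -389.9]), array([38.9, 15.6]), 2.9, 67, np.float64(0.0844)) [ 0.551 -0.388  0.082]
rim 373 [0.59559028 0.13238049] 0.18147137628025314
pan rim (array([ 494. , -171.4]), array([ 63.4, 115.4]), 89.2, 113, np.float64(0.0442)) [ 0.436 -0.203] [ 0.552 -0.139]
  dir -109.02896259372199
pan rim (array([ 496.9, -288.9]), array([128.7,  66. ]), 2.7, 154, np.float64(0.0408)) [ 0.432 -0.323] [ 0.561 -0.256]
  dir -90.56393248010205
pan rim (array([ 486.6, -385.8]), array([122. , 101.7]), 41.7, 169, np.float64(0.0408)) [ 0.431 -0.426] [ 0.566 -0.321]
  dir 144.6319558994848
```

View pics/crop1.png

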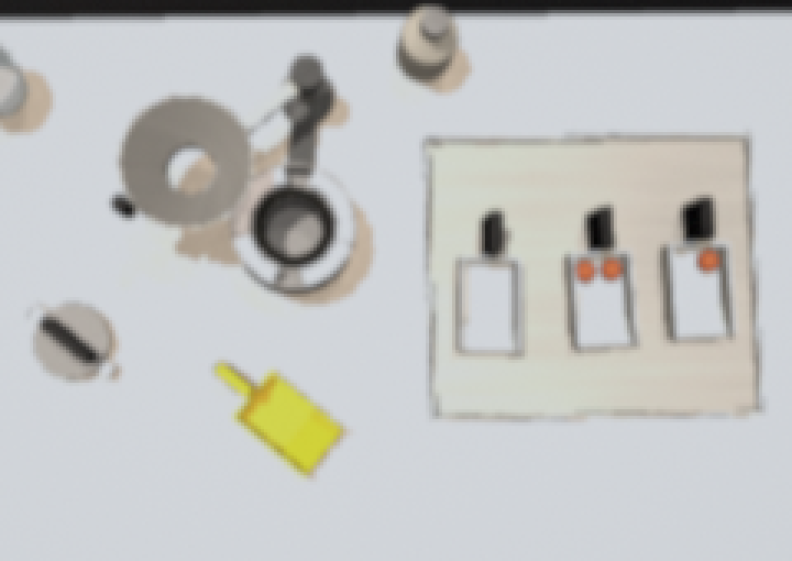

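```bash
cat > c.py <<'E'
from h import *
W=np.load('top0.npy');S=np.load('side0.npy')
for n,(u,v) in dict(post=(253,142),knob=(197,182)).items():
    print(n,np.round(W[v-4:v+5:2,u-4:u+5:2],3).tolist())
# knob from side: 800px (379,229) -> /1.5625
u,v=int(379/1.5625),int(222/1.5625); print('knobside',np.round(S[v-3:v+12:2,u-2:u+3:1],3).tolist())
u,v=int(478/1.5625),int(282/1.5625); print('postside',np.round(S[v-3:v+6:2,u-4:u+5:2],3).tolist())
E
python3 c.py
```

```text
post [[[0.703, 0.028, 0.144], [0.703, 0.022, 0.141], [0.703, 0.015, 0.141], [0.703, 0.009, 0.14], [0.733, 0.001, 0.004]], [[0.697, 0.028, 0.14], [0.698, 0.022, 0.136], [0.697, 0.015, 0.139], [0.696, 0.009, 0.143], [0.696, 0.002, 0.143]], [[0.689, 0.028, 0.147], [0.691, 0.022, 0.135], [0.69, 0.015, 0.14], [0.692, 0.009, 0.133], [0.69, 0.002, 0.138]], [[0.685, 0.029, 0.134], [0.683, 0.022, 0.142], [0.683, 0.015, 0.14], [0.683, 0.009, 0.143], [0.686, 0.002, 0.129]], [[0.681, 0.029, 0.121], [0.679, 0.022, 0.13], [0.677, 0.015, 0.141], [0.678, 0.009, 0.132], [0.702, 0.001, 0.01]]]
knob [[[0.592, 0.229, 0.002], [0.591, 0.222, 0.004], [0.592, 0.216, -0.002], [0.569, 0.187, 0.177], [0.569, 0.182, 0.171]], [[0.584, 0.229, 0.004], [0.555, 0.193, 0.234], [0.556, 0.187, 0.229], [0.562, 0.187, 0.177], [0.563, 0.181, 0.173]], [[0.577, 0.229, 0.003], [0.55, 0.193, 0.231], [0.55, 0.187, 0.228], [0.552, 0.183, 0.214], [0.556, 0.181, 0.18]], [[0.57, 0.229, 0.002], [0.57, 0.222, -0.001], [0.546, 0.189, 0.212], [0.548, 0.186, 0.191], [0.57, 0.201, -0.001]], [[0.563, 0.229, 0.003], [0.564, 0.223, -0.005]
[... 897 characters left out ...]
 [[0.543, 0.191, 0.176], [0.545, 0.187, 0.178], [0.547, 0.185, 0.18], [0.55, 0.183, 0.18], [0.554, 0.183, 0.178]]]
postside [[[0.763, 0.139, -0.0], [0.687, 0.03, 0.141], [0.695, 0.031, 0.137], [0.701, 0.028, 0.137], [0.705, 0.023, 0.139]], [[0.76, 0.133, -0.003], [0.683, 0.024, 0.14], [0.689, 0.022, 0.139], [0.693, 0.017, 0.142], [0.7, 0.015, 0.14]], [[0.677, 0.025, 0.132], [0.679, 0.018, 0.138], [0.683, 0.013, 0.141], [0.69, 0.012, 0.139], [0.698, 0.011, 0.135]], [[0.676, 0.023, 0.125], [0.675, 0.011, 0.138], [0.679, 0.006, 0.141], [0.685, 0.004, 0.14], [0.691, 0.001, 0.139]], [[0.676, 0.021, 0.118], [0.675, 0.009, 0.13], [0.679, 0.005, 0.132], [0.686, 0.003, 0.131], [0.693, 0.002, 0.128]]]
```

```bash
cat > go.py <<'E'
import sys,numpy as np
from rig import manip
# usage: go.py x,y,z,yawdeg ...  -> tool-frame deltas for successive calls
def plan(ws):
    o=manip.get_obs();p=np.array(o['tool_pos']);yw=o['ee_rot'][2]
    print('now',np.round(p,4),round(np.degrees(yw),1),'open',round(o['opening'],4),'F',np.round(o['ft_force'],1),'t',o['time_s'])
    for w in ws:
        d=np.array(w[:3])-p;c,s=np.cos(yw),np.sin(yw)
        t=np.radians(w[3]);dy=(t-yw+np.pi)%(2*np.pi)-np.pi
        print('->',w,'tool',np.round([c*d[0]+s*d[1],s*d[0]-c*d[1],-d[2]],4),'turn',round(-dy,3),'dist',round(np.linalg.norm(d),3))
        p=np.array(w[:3]);yw=t
if __name__=='__main__': plan([list(map(float,a.split(','))) for a in sys.argv[1:]])
E
python3 go.py .40,.38,.29,143 .551,.189,.29,129.6 .551,.189,.211,129.6
python3 - <<'E'
import numpy as np
# arc
post=np.array([.692,.016])
for a in (129.6,144,159,174): print(a,np.round(post+.223*np.array([np.cos(np.radians(a)),np.sin(np.radians(a))]),4))
E
python3 go.py .551,.189,.211,129.6 .5116,.1471,.211,144 .4838,.0959,.211,159 .4702,.0393,.211,174
```

```text
now [0.2415 0.5764 0.2445] 157.3 open 0.0869 F [ 0.2 -1.1 -0.1] t 1.3
-> [0.4, 0.38, 0.29, 143.0] tool [-0.2221 -0.1199 -0.0455] turn 0.249 dist 0.256
-> [0.551, 0.189, 0.29, 129.6] tool [-0.2355 -0.0617 -0.    ] turn 0.234 dist 0.243
-> [0.551, 0.189, 0.211, 129.6] tool [0.    0.    0.079] turn -0.0 dist 0.079
129.6 [0.5499 0.1878]
144 [0.5116 0.1471]
159 [0.4838 0.0959]
174 [0.4702 0.0393]
now [0.2415 0.5764 0.2445] 157.3 open 0.0869 F [ 0.2 -1.1 -0.1] t 1.3
-> [0.551, 0.189, 0.211, 129.6] tool [-0.4352 -0.2377  0.0335] turn 0.483 dist 0.497
-> [0.5116, 0.1471, 0.211, 144.0] tool [-0.0072 -0.0571 -0.    ] turn -0.251 dist 0.058
-> [0.4838, 0.0959, 0.211, 159.0] tool [-0.0076 -0.0578 -0.    ] turn -0.262 dist 0.058
-> [0.4702, 0.0393, 0.211, 174.0] tool [-0.0076 -0.0577 -0.    ] turn -0.262 dist 0.058
```

Emit:
jog_arm:
  plan:
    - [[-0.222,-0.12,-0.0455,0.249,1],[-0.222,-0.12,-0.0455,0.249,1],[-0.222,-0.12,-0.0455,0.249,1],[-0.222,-0.12,-0.0455,0.249,1],[-0.222,-0.12,-0.0455,0.249,1]]

```text
time_s: 1.92
tool_pos: [0.4029, 0.3774, 0.2912]
ee_rot: [3.139, 0.002, 2.49]
ft_force: [-0.3, -0.2, -0.1]
opening: 0.0873
grip_force: 0.0
```

Emit:
jog_arm:
  plan:
    - [[-0.2355,-0.062,0,0.234,1],[-0.2355,-0.062,0,0.234,1],[-0.2355,-0.062,0,0.234,1],[-0.2355,-0.062,0,0.234,1],[-0.2355,-0.062,0,0.234,1]]

```text
time_s: 2.55
tool_pos: [0.553, 0.1864, 0.2897]
ee_rot: [3.141, 0.001, 2.257]
ft_force: [-0.9, 0.5, 0.4]
opening: 0.087
grip_force: 0.0
```

```bash
python3 go.py .551,.188,.29,129.6 .551,.188,.211,129.6
python3 - <<'E'
from h import *
im,d,m=snap('wrist','w1.png'); print(m['camera_matrix'],m['t'])
E
```

```text
now [0.553  0.1864 0.2897] 129.3 open 0.087 F [-0.9  0.5  0.4] t 2.55
-> [0.551, 0.188, 0.29, 129.6] tool [ 0.0025 -0.0006 -0.0003] turn -0.005 dist 0.003
-> [0.551, 0.188, 0.211, 129.6] tool [0.    0.    0.079] turn -0.0 dist 0.079
[[297.31863964   0.         262.25619863]
 [  0.         297.31863964 191.71441226]
 [  0.           0.           1.        ]] [-0.5469069  -0.24668289  0.37356588]
```

View pics/w1.png

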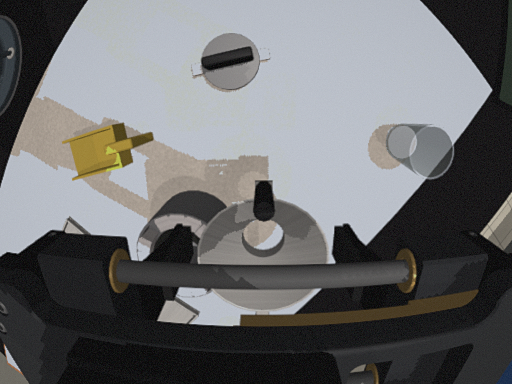

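The wrist view shows the knob (264,200) centred between the fingers (183 and 345). The funnel is below it, with the cap at (230,60).

Emit:
jog_arm:
  plan:
    - [[0.0025,0,0.04,0,1],[0.0025,0,0.079,0,1],[0.0025,0,0.079,0,1],[0.0025,0,0.079,0,-1],[0.0025,0,0.079,0,-1]]

```text
time_s: 3.22
tool_pos: [0.55, 0.1914, 0.213]
ee_rot: [3.138, 0.002, 2.263]
ft_force: [0.2, -0.1, -0.7]
opening: 0.0742
grip_force: 0.0
```

Emit:
jog_arm:
  plan:
    - [[0,0,0,0,-1],[0,0,0,0,-1],[0,0,0,0,-1],[0,0,0,0,-1],[0,0,0,0,-1]]

```text
time_s: 3.85
tool_pos: [0.549, 0.1906, 0.211]
ee_rot: [-3.141, -0.0, 2.262]
ft_force: [-0.0, -0.6, 1.0]
opening: 0.0247
grip_force: 0.0
```

Emit:
jog_arm:
  plan:
    - [[0,0,0,0,-1],[0,0,0,0,-1],[0,0,0,0,-1],[0,0,0,0,-1],[0,0,0,0,-1]]

```text
time_s: 4.47
tool_pos: [0.5493, 0.1909, 0.211]
ee_rot: [3.141, 0.0, 2.262]
ft_force: [2.0, 1.4, -2.1]
opening: 0.0155
grip_force: 30.0
```

Emit:
jog_arm:
  plan:
    - [[-0.0003,-0.0115,0,-0.0517,-1],[-0.0012,-0.023,0,-0.1033,-1],[-0.0027,-0.0344,0,-0.155,-1],[-0.0048,-0.0458,0,-0.2067,-1],[-0.0074,-0.057,0,-0.2583,-1]]

```text
time_s: 5.1
tool_pos: [0.5095, 0.1487, 0.211]
ee_rot: [3.141, -0.0, 2.522]
ft_force: [1.8, 2.8, -2.8]
opening: 0.0151
grip_force: 30.0
```

Emit:
jog_arm:
  plan:
    - [[-0.0003,-0.0115,0,-0.0517,-1],[-0.0012,-0.023,0,-0.1033,-1],[-0.0027,-0.0344,0,-0.155,-1],[-0.0048,-0.0458,0,-0.2067,-1],[-0.0074,-0.057,0,-0.2583,-1]]

```text
time_s: 5.72
tool_pos: [0.4821, 0.098, 0.211]
ee_rot: [3.141, -0.001, 2.78]
ft_force: [1.2, 2.2, -2.3]
opening: 0.015
grip_force: 30.0
```

Emit:
jog_arm:
  plan:
    - [[-0.0003,-0.0115,0,-0.0517,-1],[-0.0012,-0.023,0,-0.1033,-1],[-0.0027,-0.0344,0,-0.155,-1],[-0.0048,-0.0458,0,-0.2067,-1],[-0.0074,-0.057,0,-0.2583,-1]]

```text
time_s: 6.35
tool_pos: [0.4685, 0.0422, 0.211]
ee_rot: [3.141, -0.002, 3.038]
ft_force: [2.0, 2.7, -2.1]
opening: 0.0155
grip_force: 30.0
```

```bash
cat > d.py <<'E'
from h import *
from b import circ
im,d,m=snap('side');W=cloud(d,m)
im,d,m=snap('top');T=cloud(d,m)
for A in(W,T):
    s=(np.hypot(A[...,0]-.545,A[...,1]-.031)<.1)&(abs(A[...,2]-.174)<.004); P=A[s]; print('rim',len(P),circ(P,.064))
E
python3 d.py | grep rim; python3 go.py .4702,.0393,.211,174
```

```text
rim 373 [0.59559028 0.13238049] 0.18147137628025314
pan rim (array([ 494. , -171.4]), array([ 63.4, 115.4]), 89.2, 113, np.float64(0.0442)) [ 0.436 -0.203] [ 0.552 -0.139]
pan rim (array([ 496.9, -288.9]), array([128.7,  66. ]), 2.7, 154, np.float64(0.0408)) [ 0.432 -0.323] [ 0.561 -0.256]
pan rim (array([ 486.6, -385.8]), array([122. , 101.7]), 41.7, 169, np.float64(0.0408)) [ 0.431 -0.426] [ 0.566 -0.321]
rim 138 [0.54042135 0.03304266]
rim 118 [0.54139009 0.03338365]
now [0.4684 0.041  0.211 ] 174.0 open 0.0155 F [-1.2 -2.  -1.6] t 6.45
-> [0.4702, 0.0393, 0.211, 174.0] tool [-0.002  -0.0015 -0.    ] turn -0.0 dist 0.003
```

Emit:
jog_arm:
  plan:
    - [[0,-0.001,0,0,-1],[0,-0.002,0,0,-1],[0,-0.002,0,0,-1],[0,-0.002,0,0,0],[0,-0.002,0,0,0]]

```text
time_s: 7.08
tool_pos: [0.47, 0.0397, 0.2113]
ee_rot: [-3.141, 0.002, 3.037]
ft_force: [-0.1, -1.1, -0.6]
opening: 0.0278
grip_force: 0.0
```

Emit:
jog_arm:
  plan:
    - [[0,0,0,0,0],[0,0,-0.03,0,0],[0,0,-0.08,0,0],[0,0,-0.1,0,0],[0,0,-0.1,0,0]]

```text
time_s: 7.7
tool_pos: [0.4703, 0.0398, 0.3127]
ee_rot: [-3.141, 0.005, 3.037]
ft_force: [-0.2, -0.1, 0.2]
opening: 0.0438
grip_force: 0.0
```

```bash
python3 go.py .53,-.2,.31,180 .56,-.29,.25,180
```

```text
now [0.4703 0.0398 0.3127] 174.0 open 0.0438 F [-0.2 -0.1  0.2] t 7.7
-> [0.53, -0.2, 0.31, 180.0] tool [-0.0845 -0.2322  0.0027] turn -0.105 dist 0.247
-> [0.56, -0.29, 0.25, 180.0] tool [-0.03 -0.09  0.06] turn -0.0 dist 0.112
```

Emit:
jog_arm:
  plan:
    - [[-0.0845,-0.232,0.0027,-0.105,0],[-0.0845,-0.232,0.0027,-0.105,0],[-0.0845,-0.232,0.0027,-0.105,0],[-0.0845,-0.232,0.0027,-0.105,0],[-0.0845,-0.232,0.0027,-0.105,0]]

```text
time_s: 8.32
tool_pos: [0.5292, -0.2038, 0.3061]
ee_rot: [-3.141, -0.002, 3.136]
ft_force: [0.6, 0.8, 0.2]
opening: 0.0434
grip_force: 0.0
```

```bash
cat >> h.py <<'E'
def wcloud(d,m):
    K=np.array(m['camera_matrix']);R=np.array(m['R']);t=np.array(m['t'])
    v,u=np.mgrid[:d.shape[0],:d.shape[1]]
    x=(u-K[0,2])/K[0,0];y=(v-K[1,2])/K[1,1];th=np.hypot(x,y)+1e-9;k=np.tan(np.clip(th,0,1.45))/th
    P=np.stack([x*k*d,y*k*d,d],-1);W=(P-t)@R;W[(d<=0)|(th>1.4)]=np.nan;return W
def rect(P):
    (c,s,a)=cv2.minAreaRect((P[:,:2]*1000).astype(np.float32)); return np.round(c,1),np.round(s,1),round(a,1),len(P)
def sel(W,x0,x1,y0,y1,z0,z1): 
    with np.errstate(invalid='ignore'): return W[(W[...,0]>x0)&(W[...,0]<x1)&(W[...,1]>y0)&(W[...,1]<y1)&(W[...,2]>z0)&(W[...,2]<z1)]
E
cat > e.py <<'E'
from h import *
print(manip.get_obs()['tool_pos'])
im,d,m=snap('wrist','w2.png');W=wcloud(d,m);np.save('w2.npy',W)
im,d,m=snap('top');T=cloud(d,m)
for n,A in(('w',W),('t',T)):
  for y in(-.172,-.286,-.39):
    b=sel(A,.5,.62,y-.05,y+.05,.078,.1);r=sel(A,.43,.6,y-.05,y+.05,.036,.056)
    print(n,y,'block',rect(b) if len(b)>5 else len(b),'rim',rect(r) if len(r)>5 else len(r))
E
python3 e.py; python3 go.py .53,-.2,.31,180
```

```text
[ 0.5291705  -0.20382205  0.30605166]
w -0.172 block (array([ 534.6, -172.8]), array([14.2, 44. ]), 87.9, 386) rim (array([ 490.8, -171.2]), array([ 64.5, 123.4]), 88.1, 619)
w -0.286 block (array([ 538.7, -286.2]), array([42.5, 15. ]), 2.5, 388) rim (array([ 494.6, -288.7]), array([131.5,  65.2]), 2.8, 780)
w -0.39 block (array([ 547.8, -389.4]), array([44.4, 14.4]), 3.3, 337) rim (array([ 498.7, -391.6]), array([139.6,  65.7]), 2.3, 972)
t -0.172 block 3 rim (array([ 511.1, -165.6]), array([28.4, 68.1]), 23.2, 27)
t -0.286 block 1 rim (array([ 504.6, -287.6]), array([40.5, 70.9]), 14.9, 60)
t -0.39 block (array([ 541.7, -391.7]), array([12.9, 24.6]), 84.3, 27) rim (array([ 478.9, -392.9]), array([96.3, 66.3]), 0.7, 102)
now [ 0.5279 -0.1995  0.3063] 179.9 open 0.0436 F [-1.  -0.1 -0.1] t 8.425
-> [0.53, -0.2, 0.31, 180.0] tool [-0.0021 -0.0005 -0.0037] turn -0.002 dist 0.004
```

View pics/w2.png

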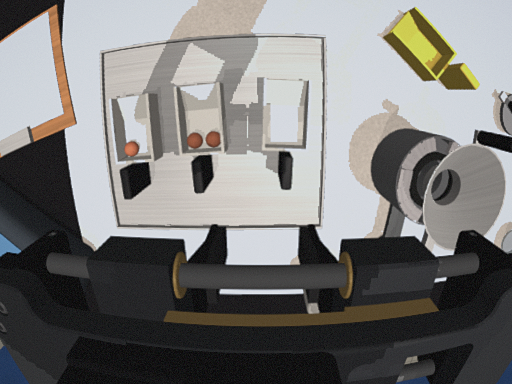

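```bash
python3 go.py .5385,-.173,.13,177.9 .5385,-.173,.069,177.9
```

```text
now [ 0.5279 -0.1995  0.3063] 179.9 open 0.0436 F [-1.  -0.1 -0.1] t 8.425
-> [0.5385, -0.173, 0.13, 177.9] tool [-0.0106  0.0266  0.1763] turn 0.035 dist 0.179
-> [0.5385, -0.173, 0.069, 177.9] tool [0.    0.    0.061] turn -0.0 dist 0.061
```

Emit:
jog_arm:
  plan:
    - [[-0.009,0.027,0.06,0.035,0],[-0.009,0.027,0.12,0.035,0],[-0.009,0.027,0.178,0.035,0],[-0.009,0.027,0.22,0.035,0],[-0.009,0.027,0.239,0.035,0]]

```text
time_s: 9.05
tool_pos: [0.5354, -0.1694, 0.0664]
ee_rot: [3.138, -0.006, 3.109]
ft_force: [0.0, 0.1, -0.2]
opening: 0.0435
grip_force: 0.0
```

Emit:
jog_arm:
  plan:
    - [[0,0,0,0,-1],[0,0,0,0,-1],[0,0,0,0,-1],[0,0,0,0,-1],[0,0,0,0,-1]]

```text
time_s: 9.68
tool_pos: [0.5386, -0.1728, 0.0706]
ee_rot: [-3.141, 0.002, 3.106]
ft_force: [-0.5, 1.1, 5.9]
opening: 0.014
grip_force: 30.0
```

Emit:
jog_arm:
  plan:
    - [[0,0,-0.01,0,-1],[0,0,-0.04,0,-1],[0,0,-0.08,0,-1],[0,0,-0.08,0,-1],[0,0,-0.08,0,-1]]

```text
time_s: 10.3
tool_pos: [0.5371, -0.1722, 0.1489]
ee_rot: [3.141, -0.001, 3.107]
ft_force: [0.9, 0.8, -2.2]
opening: 0.014
grip_force: 30.0
```

Run:
```python
from h import *
im,d,m=snap('side')
cv2.imwrite('pics/s2.png',cv2.resize(im[130:360,160:420],None,fx=2.5,fy=2.5,interpolation=3)[:,:,::-1])
print(manip.get_obs()['ft_force'])
```

```text
[-0.56758777  0.35504632 -2.22815947]
```

View pics/s2.png

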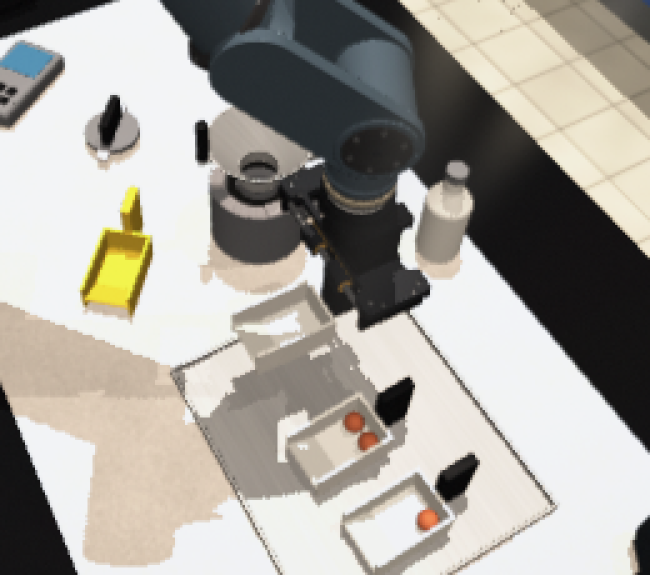

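```bash
python3 -c "
from rig import manip;o=manip.get_obs();print(o['torque'],o['ft_force'])"; python3 go.py .58,-.172,.30,177.9 .655,.020,.30,174 .655,.020,.243,174
```

```text
[ 0.00699775 -0.05320454 -0.00020688] [-0.56758777  0.35504632 -2.22815947]
now [ 0.5368 -0.172   0.1483] 178.0 open 0.0134 F [-0.6  0.4 -2.2] t 10.35
-> [0.58, -0.172, 0.3, 177.9] tool [-0.0432  0.0015 -0.1517] turn 0.002 dist 0.158
-> [0.655, 0.02, 0.3, 174.0] tool [-0.0679  0.1946 -0.    ] turn 0.068 dist 0.206
-> [0.655, 0.02, 0.243, 174.0] tool [0.    0.    0.057] turn -0.0 dist 0.057
```

Emit:
jog_arm:
  plan:
    - [[0,0,0.01,0,-0.72],[0,0,0.01,0,-0.72],[0,0,0.01,0,-0.72],[0,0,0.01,0,-0.72],[0,0,0.01,0,-0.72]]

```text
time_s: 10.98
tool_pos: [0.538, -0.1726, 0.1395]
ee_rot: [-3.141, 0.0, 3.107]
ft_force: [-0.4, -0.4, -1.2]
opening: 0.0136
grip_force: 30.0
```

Emit:
jog_arm:
  plan:
    - [[0,0,0,0,-0.7],[0,0,0,0,-0.7],[0,0,0,0,-0.7],[0,0,0,0,-0.7],[0,0,0,0,-0.7]]

```text
time_s: 11.6
tool_pos: [0.5379, -0.1725, 0.1394]
ee_rot: [3.142, -0.0, 3.107]
ft_force: [0.4, -0.2, -2.0]
opening: 0.0136
grip_force: 30.0
```

Emit:
jog_arm:
  plan:
    - [[0,0,0.05,0,-0.7],[0,0,0.05,0,-0.7],[0,0,0.05,0,-0.69],[0,0,0.05,0,-0.69],[0,0,0.05,0,-0.69]]

```text
time_s: 12.22
tool_pos: [0.5386, -0.1729, 0.0908]
ee_rot: [-3.14, 0.002, 3.107]
ft_force: [-0.1, 0.6, -1.6]
opening: 0.0138
grip_force: 16.8
```

Emit:
jog_arm:
  plan:
    - [[0,0,0,0,-0.684],[0,0,0,0,-0.684],[0,0,0,0,-0.684],[0,0,0,0,-0.684],[0,0,0,0,-0.684]]

```text
time_s: 12.85
tool_pos: [0.5379, -0.1725, 0.0893]
ee_rot: [3.142, -0.0, 3.107]
ft_force: [-0.5, 0.3, -1.1]
opening: 0.0142
grip_force: 8.2
```

Emit:
jog_arm:
  plan:
    - [[0,0,0,0,-0.678],[0,0,0,0,-0.678],[0,0,0,0,-0.678],[0,0,0,0,-0.678],[0,0,0,0,-0.678]]

```text
time_s: 13.48
tool_pos: [0.5379, -0.1725, 0.0894]
ee_rot: [-3.141, 0.0, 3.107]
ft_force: [0.4, 0.4, 0.0]
opening: 0.0142
grip_force: 0.1
```

Emit:
jog_arm:
  plan:
    - [[0,0,0,0,-0.672],[0,0,0,0,-0.672],[0,0,0,0,-0.672],[0,0,0,0,-0.672],[0,0,0,0,-0.672]]

```text
time_s: 14.1
tool_pos: [0.5378, -0.1725, 0.0893]
ee_rot: [-3.142, -0.0, 3.107]
ft_force: [-0.1, -0.1, 0.7]
opening: 0.0144
grip_force: 0.0
```

Run:
```python
from h import *
o=manip.get_obs();print(o['torque'],o['ft_force'],o['grip_force'])
im,d,m=snap('side');np.save('s3.npy',cloud(d,m))
cv2.imwrite('pics/s3.png',cv2.resize(im[230:310,240:320],None,fx=4,fy=4,interpolation=3)[:,:,::-1])
W=np.load('s3.npy');P=sel(W,.4,.53,-.22,-.13,.01,.12)
# pan rim height vs x on the near wall
for x in np.arange(.43,.53,.015):
    q=P[(P[:,0]>x)&(P[:,0]<x+.015)]; print(round(x,3),len(q),np.round(np.percentile(q[:,2],[50,95]),3) if len(q) else '')
```

```text
[ 0.01048123  0.06450915 -0.02354682] [-0.14938764 -0.05745835  0.69208885] 0.0
0.43 116 [0.021 0.045]
0.445 94 [0.024 0.045]
0.46 65 [0.032 0.047]
0.475 64 [0.029 0.046]
0.49 62 [0.032 0.046]
0.505 128 [0.035 0.047]
0.52 49 [0.057 0.102]
```

Emit:
jog_arm:
  plan:
    - [[0,0,0.019,0,-0.6],[0,0,0.019,0,-0.6],[0,0,0.019,0,-0.6],[0,0,0.019,0,-1],[0,0,0.019,0,-1]]

```text
time_s: 14.78
tool_pos: [0.5383, -0.1727, 0.0709]
ee_rot: [-3.141, 0.001, 3.107]
ft_force: [-0.2, 1.4, 0.0]
opening: 0.0133
grip_force: 30.0
```

Emit:
jog_arm:
  plan:
    - [[0,0,0,0,-1],[0,0,-0.02,0,-1],[0,0,-0.065,0,-1],[0,0,-0.065,0,-1],[0,0,-0.065,0,-0.69]]

```text
time_s: 15.4
tool_pos: [0.5372, -0.1722, 0.1348]
ee_rot: [3.141, -0.001, 3.107]
ft_force: [-0.2, 0.1, -1.5]
opening: 0.0141
grip_force: 30.0
```

Emit:
jog_arm:
  plan:
    - [[0,0,0,0,-0.688],[0,0,0,0,-0.687],[0,0,0,0,-0.686],[0,0,0,0,-0.685],[0,0,0,0,-0.684]]

```text
time_s: 16.02
tool_pos: [0.5379, -0.1725, 0.1353]
ee_rot: [3.142, -0.0, 3.107]
ft_force: [-0.2, -0.2, -1.4]
opening: 0.0139
grip_force: 8.2
```

```bash
cat > tilt.py <<'E'
from h import *
o=manip.get_obs();p=o['tool_pos'];print('tcp',p,'T',np.round(o['torque'],3),'F',np.round(o['ft_force'],2),'g',o['grip_force'],'op',o['opening'])
im,d,m=snap('side');W=cloud(d,m);c,s=np.cos(o['ee_rot'][2]),np.sin(o['ee_rot'][2])
D=W[...,:2]-p[:2];a=D[...,0]*c+D[...,1]*s;b=-D[...,0]*s+D[...,1]*c
for lo in np.arange(.03,.14,.015):
    q=W[(a>lo)&(a<lo+.015)&(abs(b)<.04)&(W[...,2]>p[2]-.15)][:,2]-p[2]; print(round(lo+.0075,4),len(q),np.round(np.percentile(q,[50,95]),3) if len(q) else '')
E
python3 tilt.py
```

```text
tcp [ 0.53787288 -0.17251779  0.13529086] T [ 0.029 -0.05  -0.037] F [-0.22 -0.18 -1.44] g 8.20318959915312 op 0.013949149799141605
0.0375 546 [0.07  0.346]
0.0525 485 [0.286 0.363]
0.0675 572 [0.31  0.399]
0.0825 678 [0.343 0.423]
0.0975 748 [0.354 0.439]
0.1125 818 [0.375 0.468]
0.1275 753 [0.401 0.498]
0.1425 830 [0.427 0.521]
```

Emit:
jog_arm:
  plan:
    - [[0,0,0,0,-0.683],[0,0,0,0,-0.682],[0,0,0,0,-0.682],[0,0,0,0,-0.682],[0,0,0,0,-0.682]]

```text
time_s: 16.7
tool_pos: [0.5379, -0.1725, 0.1354]
ee_rot: [3.142, -0.0, 3.107]
ft_force: [0.1, 0.1, -2.8]
opening: 0.0143
grip_force: 5.3
```

```bash
sed -i "s/W\[...,2\]>p\[2\]-.15)/W[...,2]>p[2]-.125)\&(W[...,2]<p[2]+.01)/" tilt.py && python3 tilt.py
```

```text
tcp [ 0.53785486 -0.17249876  0.13535632] T [ 0.038 -0.062 -0.001] F [ 0.14  0.07 -2.76] g 5.343172602515551 op 0.014328388382588235
0.0375 132 [-0.06  -0.026]
0.0525 141 [-0.06  -0.026]
0.0675 137 [-0.06  -0.026]
0.0825 129 [-0.057 -0.026]
0.0975 134 [-0.051 -0.026]
0.1125 116 [-0.046 -0.026]
0.1275 0 
0.1425 0
```

Emit:
jog_arm:
  plan:
    - [[0,0,0,0,-0.681],[0,0,0,0,-0.681],[0,0,0,0,-0.681],[0,0,0,0,-0.681],[0,0,0,0,-0.681]]

```text
time_s: 17.38
tool_pos: [0.5378, -0.1725, 0.1354]
ee_rot: [3.142, -0.0, 3.107]
ft_force: [-0.8, -0.1, -1.6]
opening: 0.0142
grip_force: 4.0
```

```bash
python3 tilt.py
```

```text
tcp [ 0.5378407  -0.17248909  0.13535608] T [0.044 0.016 0.04 ] F [-0.8  -0.13 -1.62] g 3.9578197376977187 op 0.014174287673090877
0.0375 148 [-0.082 -0.045]
0.0525 142 [-0.088 -0.051]
0.0675 136 [-0.088 -0.057]
0.0825 136 [-0.088 -0.064]
0.0975 41 [-0.083 -0.067]
0.1125 0 
0.1275 0 
0.1425 0
```

Emit:
jog_arm:
  plan:
    - [[0,0,0,0,-0.681],[0,0,0,0,-0.681],[0,0,0,0,-0.681],[0,0,0,0,-0.681],[0,0,0,0,-0.681]]

```text
time_s: 18.05
tool_pos: [0.5378, -0.1725, 0.1353]
ee_rot: [3.142, -0.0, 3.107]
ft_force: [-0.5, 0.6, -1.7]
opening: 0.014
grip_force: 4.0
```

```bash
python3 tilt.py
```

```text
tcp [ 0.53782996 -0.17251415  0.13533496] T [0.076 0.001 0.012] F [-0.55  0.62 -1.7 ] g 3.9572666916501475 op 0.013981434457866627
0.0375 147 [-0.081 -0.044]
0.0525 145 [-0.086 -0.05 ]
0.0675 137 [-0.089 -0.057]
0.0825 134 [-0.089 -0.063]
0.0975 42 [-0.081 -0.067]
0.1125 0 
0.1275 0 
0.1425 0
```

Emit:
jog_arm:
  plan:
    - [[0,0,0.01,0,-0.681],[0,0,0.02,0,-0.681],[0,0,0.03,0,-0.681],[0,0,0.035,0,-0.681],[0,0,0.04,0,-0.681]]

```text
time_s: 18.73
tool_pos: [0.5381, -0.1726, 0.095]
ee_rot: [-3.141, 0.0, 3.107]
ft_force: [0.2, -0.0, -1.1]
opening: 0.014
grip_force: 3.9
```

Emit:
jog_arm:
  plan:
    - [[0,0,0.005,0,-0.681],[0,0,0.01,0,-0.681],[0,0,0.014,0,-0.681],[0,0,0.018,0,-0.681],[0,0,0.022,0,-0.681]]

```text
time_s: 19.35
tool_pos: [0.5382, -0.1727, 0.0733]
ee_rot: [-3.141, 0.001, 3.107]
ft_force: [1.6, 0.4, 0.4]
opening: 0.0142
grip_force: 3.9
```

Emit:
jog_arm:
  plan:
    - [[0,0,0,0,-0.681],[0,0,0,0,-0.67],[0,0,0,0,-0.6],[0,0,0,0,-0.4],[0,0,0,0,-0.2]]

```text
time_s: 19.98
tool_pos: [0.5378, -0.1725, 0.0735]
ee_rot: [-3.142, 0.0, 3.107]
ft_force: [-0.2, 0.5, 0.6]
opening: 0.0288
grip_force: 0.0
```

Emit:
jog_arm:
  plan:
    - [[0,0,0,0,0],[0,0,-0.03,0,0],[0,0,-0.09,0,0],[0,0,-0.15,0,0],[0,0,-0.21,0,0]]

```text
time_s: 20.6
tool_pos: [0.5375, -0.1723, 0.2852]
ee_rot: [3.142, -0.0, 3.107]
ft_force: [0.5, -0.5, -1.2]
opening: 0.0434
grip_force: 0.0
```

```bash
sed -i "s/im,d,m=snap('top').*//; s/,('t',T))/,)/; s/'w2.png'/'w3.png'/" e.py && python3 e.py && python3 go.py
```

```text
[ 0.5375268  -0.17232684  0.28523909]
w -0.172 block (array([ 542.1, -171.8]), array([13.2, 43.3]), 88.0, 431) rim (array([ 476.8, -169.9]), array([64.5, 93.7]), 87.8, 704)
w -0.286 block (array([ 539.2, -285.8]), array([44.4, 14.3]), 1.7, 406) rim (array([ 494.3, -288.9]), array([131.1,  65.7]), 2.4, 946)
w -0.39 block (array([ 547.8, -389.2]), array([43.3, 15.2]), 4.6, 337) rim (array([ 499.3, -392. ]), array([139.9,  67. ]), 1.6, 1069)
now [ 0.5416 -0.1743  0.294 ] 178.0 open 0.0435 F [ 2.1 -2.3  4.1] t 20.65
```

```bash
python3 go.py .551,-.2855,.12,182.2 .551,-.2855,.049,182.2 .551,-.2855,.299,182.2 .6,-.13,.299,178 .6466,.0207,.296,174
```

```text
now [ 0.5416 -0.1743  0.294 ] 178.0 open 0.0435 F [ 2.1 -2.3  4.1] t 20.65
-> [0.551, -0.2855, 0.12, 182.2] tool [-0.0133 -0.1108  0.174 ] turn -0.073 dist 0.207
-> [0.551, -0.2855, 0.049, 182.2] tool [-0.     0.     0.071] turn -0.0 dist 0.071
-> [0.551, -0.2855, 0.299, 182.2] tool [-0.    0.   -0.25] turn -0.0 dist 0.25
-> [0.6, -0.13, 0.299, 178.0] tool [-0.0549  0.1535 -0.    ] turn 0.073 dist 0.163
-> [0.6466, 0.0207, 0.296, 174.0] tool [-0.0413  0.1522  0.003 ] turn 0.07 dist 0.158
```

Emit:
jog_arm:
  plan:
    - [[-0.017,-0.112,0,-0.073,0],[-0.017,-0.112,0.04,-0.073,0],[-0.017,-0.112,0.09,-0.073,0],[-0.017,-0.112,0.14,-0.073,0],[-0.017,-0.112,0.1635,-0.073,0]]

```text
time_s: 21.28
tool_pos: [0.549, -0.284, 0.1162]
ee_rot: [3.138, -0.005, -3.104]
ft_force: [0.0, 1.0, 0.0]
opening: 0.0432
grip_force: 0.0
```

Emit:
jog_arm:
  plan:
    - [[0,0,0,0,0],[0,0,0,0,0],[0,0,0,0,0],[0,0,0,0,0],[0,0,0,0,0]]

```text
time_s: 21.9
tool_pos: [0.5512, -0.2852, 0.1206]
ee_rot: [-3.141, 0.001, -3.103]
ft_force: [0.3, -0.3, 0.4]
opening: 0.0437
grip_force: 0.0
```

```bash
sed -i "s/'w3.png'/'w4.png'/" e.py && python3 e.py && python3 go.py .551,-.2855,.049,182.2
```

```text
[ 0.55120444 -0.2851848   0.12063639]
w -0.172 block (array([ 539.9, -172.9]), array([14.4, 38.7]), 88.8, 954) rim (array([ 496.7, -170.9]), array([ 66.1, 135.1]), 88.2, 3157)
w -0.286 block (array([ 542.3, -284.9]), array([46.5, 41.4]), 49.8, 1471) rim (array([ 474.6, -289.9]), array([92. , 64.5]), 2.9, 2342)
w -0.39 block (array([ 545.5, -389.5]), array([39. , 14.5]), 2.1, 1018) rim (array([ 498.8, -391.9]), array([140. ,  65.9]), 2.3, 3243)
now [ 0.5511 -0.2851  0.1204] -177.8 open 0.0436 F [ 0.6 -0.5  0.3] t 21.95
-> [0.551, -0.2855, 0.049, 182.2] tool [ 0.0002 -0.0004  0.0714] turn -0.0 dist 0.071
```

Emit:
jog_arm:
  plan:
    - [[0,0,0.03,0,0],[0,0,0.06,0,0],[0,0,0.071,0,0],[0,0,0.071,0,-0.5],[0,0,0.071,0,-1]]

```text
time_s: 22.58
tool_pos: [0.5517, -0.2855, 0.0499]
ee_rot: [-3.14, 0.002, -3.103]
ft_force: [-0.7, -0.8, 0.2]
opening: 0.0307
grip_force: 0.0
```

Emit:
jog_arm:
  plan:
    - [[0,0,0,0,-1],[0,0,0,0,-1],[0,0,0,0,-1],[0,0,0,0,-1],[0,0,0,0,-1]]

```text
time_s: 23.2
tool_pos: [0.5515, -0.2855, 0.0498]
ee_rot: [-3.14, 0.001, -3.104]
ft_force: [-0.2, -0.3, 5.8]
opening: 0.0137
grip_force: 29.9
```

Emit:
jog_arm:
  plan:
    - [[0,0,-0.02,0,-1],[0,0,-0.06,0,-1],[0,0,-0.11,0,-1],[0,0,-0.16,0,-1],[0,0,-0.2,0,-1]]

```text
time_s: 23.82
tool_pos: [0.5508, -0.2848, 0.2516]
ee_rot: [-3.141, 0.001, -3.103]
ft_force: [0.0, -0.4, -3.3]
opening: 0.0137
grip_force: 29.9
```

Emit:
jog_arm:
  plan:
    - [[0,0,-0.03,0,-1],[0,0,-0.05,0,-1],[0,0,-0.05,0,-1],[0,0,-0.05,0,-1],[0,0,-0.05,0,-1]]

```text
time_s: 24.45
tool_pos: [0.5502, -0.2845, 0.2973]
ee_rot: [3.14, -0.002, -3.104]
ft_force: [-0.3, 0.2, -2.3]
opening: 0.0138
grip_force: 29.9
```

```bash
python3 tilt.py && python3 go.py .6,-.13,.299,178 .6466,.0207,.296,174
```

```text
tcp [ 0.55023951 -0.28449538  0.297319  ] T [ 0.032 -0.089  0.019] F [-0.28  0.25 -2.29] g 29.919126781169325 op 0.013795464652923075
0.0375 258 [-0.015 -0.001]
0.0525 201 [-0.021 -0.004]
0.0675 247 [-0.031 -0.005]
0.0825 202 [-0.041 -0.005]
0.0975 195 [-0.038 -0.005]
0.1125 192 [-0.031 -0.004]
0.1275 204 [-0.025 -0.004]
0.1425 0 
now [ 0.5504 -0.2846  0.2974] -177.8 open 0.014 F [ 0.2 -0.3 -2.4] t 24.5
-> [0.6, -0.13, 0.299, 178.0] tool [-0.0555  0.1526 -0.0016] turn 0.073 dist 0.162
-> [0.6466, 0.0207, 0.296, 174.0] tool [-0.0413  0.1522  0.003 ] turn 0.07 dist 0.158
```

Emit:
jog_arm:
  plan:
    - [[-0.007,0.02,0,0.01,-1],[-0.02,0.055,0,0.028,-1],[-0.035,0.095,0,0.048,-1],[-0.048,0.132,0,0.063,-1],[-0.0555,0.1526,-0.0016,0.073,-1]]

```text
time_s: 25.12
tool_pos: [0.6005, -0.1282, 0.2994]
ee_rot: [3.14, -0.002, 3.108]
ft_force: [-0.3, -0.6, -2.3]
opening: 0.0135
grip_force: 29.9
```

Emit:
jog_arm:
  plan:
    - [[-0.007,0.025,0,0.013,-1],[-0.017,0.065,0.001,0.03,-1],[-0.028,0.105,0.002,0.05,-1],[-0.037,0.138,0.003,0.064,-1],[-0.0413,0.1522,0.003,0.07,-1]]

```text
time_s: 25.75
tool_pos: [0.6471, 0.022, 0.2964]
ee_rot: [-3.142, -0.002, 3.039]
ft_force: [-0.3, -0.9, -1.6]
opening: 0.0136
grip_force: 29.9
```

Emit:
jog_arm:
  plan:
    - [[0,0,0,0,-0.7],[0,0,0,0,-0.692],[0,0,0,0,-0.69],[0,0,0,0,-0.688],[0,0,0,0,-0.688]]

```text
time_s: 26.38
tool_pos: [0.6471, 0.0197, 0.2976]
ee_rot: [-3.142, 0.0, 3.036]
ft_force: [-0.7, 1.2, -2.3]
opening: 0.0138
grip_force: 15.0
```

```bash
python3 tilt.py
python3 - <<'E'
from h import *
im,d,m=snap('side')
cv2.imwrite('pics/s4.png',cv2.resize(im[90:260,180:400],None,fx=3,fy=3,interpolation=3)[:,:,::-1])
E
```

```text
tcp [0.64712248 0.01968523 0.29756243] T [ 0.057 -0.137  0.017] F [-0.67  1.19 -2.25] g 14.968162681907415 op 0.013831204644711288
0.0375 170 [-0.016 -0.   ]
0.0525 147 [-0.022 -0.005]
0.0675 155 [-0.024 -0.006]
0.0825 134 [-0.028 -0.005]
0.0975 133 [-0.026 -0.005]
0.1125 126 [-0.026 -0.005]
0.1275 128 [-0.024 -0.004]
0.1425 0
```

View pics/s4.png

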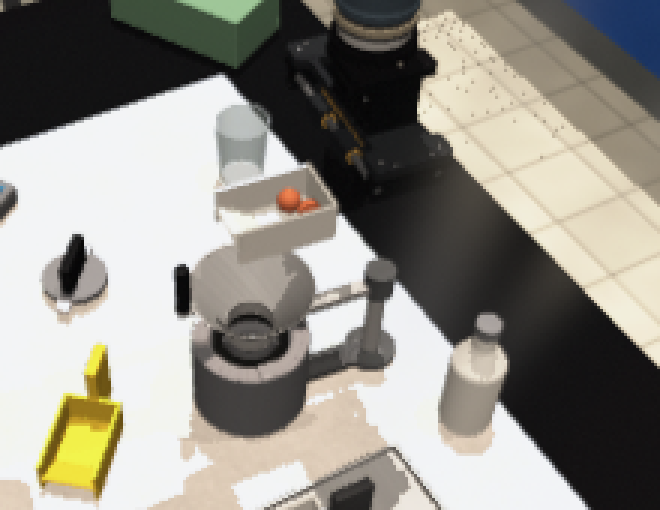

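Emit:
jog_arm:
  plan:
    - [[0,0,0,0,-0.685],[0,0,0,0,-0.683],[0,0,0,0,-0.682],[0,0,0,0,-0.682],[0,0,0,0,-0.682]]

```text
time_s: 27.1
tool_pos: [0.6472, 0.0203, 0.2975]
ee_rot: [-3.142, 0.0, 3.037]
ft_force: [0.0, -0.1, -2.0]
opening: 0.0135
grip_force: 5.7
```

```bash
python3 tilt.py
```

```text
tcp [0.64719321 0.02026023 0.29746481] T [ 0.011 -0.083 -0.017] F [ 0.   -0.08 -1.99] g 5.724299275098019 op 0.013521234332491706
0.0375 169 [-0.017  0.002]
0.0525 144 [-0.022 -0.006]
0.0675 158 [-0.024 -0.005]
0.0825 132 [-0.028 -0.005]
0.0975 131 [-0.027 -0.005]
0.1125 127 [-0.026 -0.005]
0.1275 139 [-0.025 -0.005]
0.1425 0
```

Emit:
jog_arm:
  plan:
    - [[0,0,0,0,-0.681],[0,0,0,0,-0.681],[0,0,0,0,-0.681],[0,0,0,0,-0.681],[0,0,0,0,-0.681]]

```text
time_s: 27.78
tool_pos: [0.6471, 0.0203, 0.2975]
ee_rot: [3.142, -0.0, 3.037]
ft_force: [-0.6, 0.7, -2.3]
opening: 0.014
grip_force: 3.9
```

```bash
python3 tilt.py
```

```text
tcp [0.64713837 0.02029408 0.29751266] T [ 0.03   0.09  -0.021] F [-0.63  0.65 -2.25] g 3.9183210680221237 op 0.014030896434445387
0.0375 210 [-0.073  0.005]
0.0525 178 [-0.096 -0.007]
0.0675 140 [-0.109 -0.079]
0.0825 44 [-0.103 -0.093]
0.0975 0 
0.1125 0 
0.1275 0 
0.1425 0
```

```bash
cat > v.py <<'E'
import sys
from h import *
n=sys.argv[1];c=[int(x) for x in sys.argv[2].split(',')]
a,_,_=snap('side');b,_,_=snap('wrist')
A=a[c[1]:c[3],c[0]:c[2]];A=cv2.resize(A,(400,int(400*A.shape[0]/A.shape[1])),interpolation=3)
B=cv2.resize(b,(400,300));H=max(len(A),300);pad=lambda x:np.pad(x,((0,H-len(x)),(0,0),(0,0)))
cv2.imwrite('pics/'+n,np.hstack([pad(A),pad(B)])[:,:,::-1])
E
python3 v.py v1.png 200,90,360,260
```

```text
(no output)
```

View pics/v1.png

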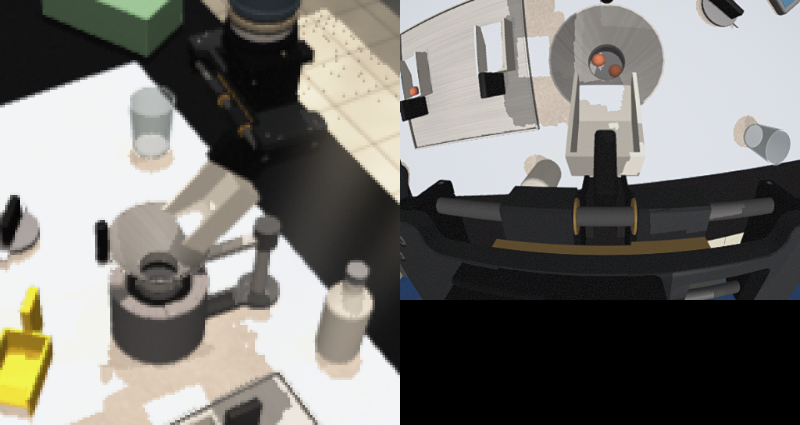

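```bash
python3 go.py .6466,.0207,.32,174 .6,-.13,.32,178 .551,-.2855,.32,182.2
```

```text
now [0.6472 0.0203 0.2975] 174.0 open 0.0138 F [-0.3 -0.4 -1.9] t 27.925
-> [0.6466, 0.0207, 0.32, 174.0] tool [ 0.0006  0.0004 -0.0225] turn -0.0 dist 0.023
-> [0.6, -0.13, 0.32, 178.0] tool [ 0.0306 -0.1547 -0.    ] turn -0.07 dist 0.158
-> [0.551, -0.2855, 0.32, 182.2] tool [ 0.0435 -0.1571 -0.    ] turn -0.073 dist 0.163
```

Emit:
jog_arm:
  plan:
    - [[0,0,0,0,-1],[0,0,-0.023,0,-1],[0.01,-0.05,-0.023,-0.02,-1],[0.02,-0.1,-0.023,-0.045,-1],[0.0306,-0.1547,-0.023,-0.07,-1]]

```text
time_s: 28.55
tool_pos: [0.6003, -0.1315, 0.3207]
ee_rot: [-3.141, 0.001, 3.109]
ft_force: [0.0, -0.1, -1.9]
opening: 0.0141
grip_force: 30.0
```

Emit:
jog_arm:
  plan:
    - [[0.012,-0.045,0,-0.02,-1],[0.025,-0.09,0,-0.043,-1],[0.037,-0.135,0.03,-0.063,-1],[0.0435,-0.1571,0.09,-0.073,-1],[0.0435,-0.1571,0.15,-0.073,-1]]

```text
time_s: 29.18
tool_pos: [0.5518, -0.289, 0.1701]
ee_rot: [-3.138, 0.003, -3.107]
ft_force: [0.9, 0.7, -1.5]
opening: 0.014
grip_force: 30.0
```

Emit:
jog_arm:
  plan:
    - [[0,0,0.015,0,-0.69],[0,0,0.03,0,-0.682],[0,0,0.045,0,-0.682],[0,0,0.055,0,-0.682],[0,0,0.065,0,-0.682]]

```text
time_s: 29.8
tool_pos: [0.5573, -0.2883, 0.1102]
ee_rot: [-3.133, 0.013, -3.103]
ft_force: [1.0, -1.1, 0.6]
opening: 0.0136
grip_force: 1.8
```

```bash
python3 go.py .551,-.2855,.053,182.2; sed -i "s/p\[2\]-.125/.008/" tilt.py;python3 tilt.py
```

```text
now [ 0.5573 -0.2883  0.1102] -177.8 open 0.0136 F [ 1.  -1.1  0.6] t 29.8
-> [0.551, -0.2855, 0.053, 182.2] tool [0.0062 0.0031 0.0572] turn 0.0 dist 0.058
tcp [ 0.55728531 -0.28832048  0.11017603] T [-0.038 -0.041  0.047] F [ 0.96 -1.08  0.63] g 1.7883463092039165 op 0.013592870858503404
0.0375 169 [-0.076 -0.033]
0.0525 162 [-0.084 -0.042]
0.0675 151 [-0.087 -0.052]
0.0825 148 [-0.088 -0.062]
0.0975 21 [-0.074 -0.067]
0.1125 0 
0.1275 1 [-0.102 -0.102]
0.1425 1 [-0.101 -0.101]
```

Emit:
jog_arm:
  plan:
    - [[0,0,0.012,0,-0.682],[0,0,0.024,0,-0.682],[0,0,0.036,0,-0.682],[0,0,0.045,0,-0.682],[0,0,0.052,0,-0.682]]

```text
time_s: 30.48
tool_pos: [0.5512, -0.2856, 0.0524]
ee_rot: [3.141, -0.001, -3.104]
ft_force: [1.6, -0.3, 1.8]
opening: 0.0142
grip_force: 5.8
```

```bash
python3 tilt.py
```

```text
tcp [ 0.55119617 -0.28564684  0.05235399] T [ 0.06  -0.073  0.012] F [ 1.58 -0.33  1.81] g 5.774758238003415 op 0.01421392719382229
0.0375 81 [-0.03  -0.007]
0.0525 72 [-0.027 -0.005]
0.0675 83 [-0.029 -0.007]
0.0825 90 [-0.034 -0.006]
0.0975 127 [-0.036 -0.007]
0.1125 142 [-0.029 -0.006]
0.1275 12 [-0.026 -0.009]
0.1425 0
```

Emit:
jog_arm:
  plan:
    - [[0,0,0,0,-0.6],[0,0,0,0,-0.4],[0,0,0,0,-0.2],[0,0,0,0,0],[0,0,0,0,0]]

```text
time_s: 31.15
tool_pos: [0.5516, -0.2859, 0.0536]
ee_rot: [-3.141, 0.0, -3.104]
ft_force: [-0.1, -0.3, -0.7]
opening: 0.0414
grip_force: 0.0
```

Emit:
jog_arm:
  plan:
    - [[0,0,-0.03,0,0],[0,0,-0.08,0,0],[-0.002,-0.05,-0.1,0,0],[-0.004,-0.104,-0.1,-0.005,0],[-0.004,-0.104,-0.1,-0.005,0]]

```text
time_s: 31.78
tool_pos: [0.5599, -0.3945, 0.1543]
ee_rot: [-3.137, 0.003, -3.102]
ft_force: [-0.4, 0.7, -0.7]
opening: 0.0434
grip_force: 0.0
```

Emit:
jog_arm:
  plan:
    - [[0,0,0,0,0],[0,0,0,0,0],[0,0,0,0,0],[0,0,0,0,0],[0,0,0,0,0]]

```text
time_s: 32.4
tool_pos: [0.5597, -0.3893, 0.1535]
ee_rot: [-3.142, -0.0, -3.098]
ft_force: [0.7, -0.6, -0.4]
opening: 0.0438
grip_force: 0.0
```

```bash
sed -i "s/'w4.png'/'w5.png'/" e.py && python3 e.py && python3 go.py .559,-.389,.049,182.5
python3 - <<'E'
from h import *
W=np.load('w2.npy')
P=sel(W,.5,.6,-.43,-.34,.079,.1);print(P.mean(0)); print(rect(P))
E
```

```text
[ 0.55968294 -0.38932714  0.15351261]
w -0.172 block (array([ 542.8, -173. ]), array([16. , 44.6]), 87.8, 619) rim (array([ 497.1, -170.5]), array([ 67.1, 135.8]), 88.2, 2172)
w -0.286 block (array([ 551.3, -286. ]), array([44. , 14.3]), 2.4, 917) rim (array([ 502. , -287.2]), array([140.7,  65.4]), 2.0, 2481)
w -0.39 block (array([ 547.2, -389.8]), array([43.3, 13.6]), 2.1, 1056) rim (array([ 479. , -392.7]), array([99.3, 64.7]), 1.9, 1804)
now [ 0.5596 -0.3895  0.1535] -177.5 open 0.0435 F [-0.1 -0.5  0.1] t 32.45
-> [0.559, -0.389, 0.049, 182.5] tool [0.0006 0.0005 0.1045] turn -0.0 dist 0.104
[ 0.54604697 -0.38995704  0.08559001]
(array([ 547.2, -389.8]), array([43.3, 13.6]), 2.1, 1048)
```

Emit:
jog_arm:
  plan:
    - [[0,0,0.04,0,0],[0,0,0.08,0,0],[0,0,0.104,0,0],[0,0,0.104,0,0],[0,0,0.104,0,-1]]

```text
time_s: 33.08
tool_pos: [0.5602, -0.3903, 0.0505]
ee_rot: [-3.14, 0.001, -3.098]
ft_force: [0.6, 0.3, 1.0]
opening: 0.0389
grip_force: 0.0
```

Emit:
jog_arm:
  plan:
    - [[0,0,0,0,-1],[0,0,0,0,-1],[0,0,0,0,-1],[0,0,0,0,-1],[0,0,0,0,-1]]

```text
time_s: 33.7
tool_pos: [0.5599, -0.3899, 0.0503]
ee_rot: [-3.141, 0.001, -3.099]
ft_force: [-1.1, 1.1, 6.2]
opening: 0.0137
grip_force: 30.0
```

Emit:
jog_arm:
  plan:
    - [[0,0,-0.02,0,-1],[0,0,-0.06,0,-1],[0,0,-0.11,0,-1],[0,0,-0.16,0,-1],[0,0,-0.2,0,-1]]

```text
time_s: 34.33
tool_pos: [0.5596, -0.3898, 0.2524]
ee_rot: [-3.14, 0.001, -3.098]
ft_force: [0.0, -0.2, -1.5]
opening: 0.0139
grip_force: 30.0
```

Emit:
jog_arm:
  plan:
    - [[0,0,-0.03,0,-1],[0,0,-0.05,0,-1],[0,0,-0.05,0,-1],[0,0,-0.05,0,-1],[0,0,-0.05,0,-1]]

```text
time_s: 34.95
tool_pos: [0.5589, -0.3891, 0.2977]
ee_rot: [3.139, -0.002, -3.099]
ft_force: [0.1, -0.1, -2.6]
opening: 0.014
grip_force: 30.0
```

```bash
python3 tilt.py && python3 go.py .6,-.13,.299,178 .6466,.0207,.296,174
```

```text
tcp [ 0.55893798 -0.38908877  0.29771137] T [ 0.062 -0.097  0.024] F [ 0.1  -0.12 -2.62] g 29.98375451657921 op 0.013984818403974968
0.0375 336 [-0.019 -0.003]
0.0525 219 [-0.025 -0.005]
0.0675 259 [-0.041 -0.005]
0.0825 240 [-0.042 -0.006]
0.0975 220 [-0.04  -0.005]
0.1125 209 [-0.032 -0.005]
0.1275 231 [-0.026 -0.005]
0.1425 1 [-0.289 -0.289]
now [ 0.559  -0.3892  0.2979] -177.5 open 0.014 F [ 0.   0.2 -1.7] t 35.0
-> [0.6, -0.13, 0.299, 178.0] tool [-0.0521  0.2572 -0.0011] turn 0.078 dist 0.262
-> [0.6466, 0.0207, 0.296, 174.0] tool [-0.0413  0.1522  0.003 ] turn 0.07 dist 0.158
```

Emit:
jog_arm:
  plan:
    - [[-0.009,0.045,0,0.012,-1],[-0.02,0.1,0,0.03,-1],[-0.032,0.156,0,0.048,-1],[-0.043,0.212,0,0.066,-1],[-0.0521,0.2572,-0.001,0.078,-1]]

```text
time_s: 35.62
tool_pos: [0.6003, -0.1281, 0.2997]
ee_rot: [3.141, -0.001, 3.107]
ft_force: [1.3, -0.4, -2.7]
opening: 0.0138
grip_force: 30.0
```

Emit:
jog_arm:
  plan:
    - [[-0.008,0.03,0,0.013,-1],[-0.017,0.065,0.001,0.03,-1],[-0.028,0.105,0.002,0.05,-1],[-0.037,0.138,0.003,0.064,-1],[-0.0413,0.1522,0.003,0.07,-1]]

```text
time_s: 36.25
tool_pos: [0.6471, 0.0219, 0.2965]
ee_rot: [-3.141, -0.002, 3.039]
ft_force: [0.2, 0.3, -1.5]
opening: 0.0139
grip_force: 30.0
```

Emit:
jog_arm:
  plan:
    - [[0,0,0,0,-0.7],[0,0,0,0,-0.69],[0,0,0,0,-0.685],[0,0,0,0,-0.683],[0,0,0,0,-0.682]]

```text
time_s: 36.88
tool_pos: [0.6471, 0.0196, 0.2976]
ee_rot: [-3.142, 0.0, 3.036]
ft_force: [-0.6, -0.1, -1.7]
opening: 0.0138
grip_force: 5.7
```

Emit:
jog_arm:
  plan:
    - [[0,0,0,0,-0.681],[0,0,0,0,-0.681],[0,0,0,0,-0.681],[0,0,0,0,-0.681],[0,0,0,0,-0.681]]

```text
time_s: 37.5
tool_pos: [0.647, 0.0203, 0.2975]
ee_rot: [3.142, -0.0, 3.037]
ft_force: [0.2, 0.0, -1.2]
opening: 0.0136
grip_force: 3.9
```

```bash
python3 tilt.py; python3 v.py v2.png 200,90,360,260
```

```text
tcp [0.64704422 0.02027721 0.2974597 ] T [-0.043  0.046  0.013] F [ 0.2   0.02 -1.19] g 3.8824873029170703 op 0.013620450140545892
0.0375 241 [-0.077  0.005]
0.0525 219 [-0.107 -0.063]
0.0675 271 [-0.126 -0.083]
0.0825 235 [-0.167 -0.098]
0.0975 112 [-0.18  -0.154]
0.1125 131 [-0.179 -0.158]
0.1275 118 [-0.175 -0.149]
0.1425 153 [-0.199 -0.139]
```

View pics/v2.png

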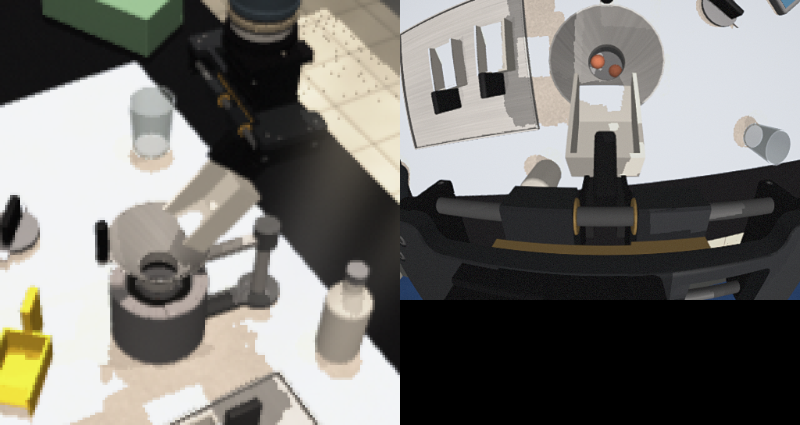

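Emit:
jog_arm:
  plan:
    - [[0,0,0,0,-1],[0,0,-0.023,0,-1],[0.01,-0.05,-0.023,-0.02,-1],[0.02,-0.1,-0.023,-0.045,-1],[0.0306,-0.1547,-0.023,-0.07,-1]]

```text
time_s: 38.28
tool_pos: [0.6002, -0.1315, 0.3207]
ee_rot: [-3.141, 0.001, 3.109]
ft_force: [0.9, -0.3, -2.3]
opening: 0.0143
grip_force: 30.0
```

```bash
python3 go.py .5598,-.3897,.32,182.5
```

```text
now [ 0.6002 -0.1315  0.3207] 178.1 open 0.0143 F [ 0.9 -0.3 -2.3] t 38.275
-> [0.5598, -0.3897, 0.32, 182.5] tool [ 0.0319 -0.2594  0.0007] turn -0.076 dist 0.261
```

Emit:
jog_arm:
  plan:
    - [[0.006,-0.05,0,-0.015,-1],[0.013,-0.105,0,-0.03,-1],[0.02,-0.16,0,-0.046,-1],[0.027,-0.22,0,-0.063,-1],[0.032,-0.26,0,-0.077,-1]]

```text
time_s: 38.9
tool_pos: [0.5587, -0.3922, 0.3204]
ee_rot: [-3.141, 0.0, -3.101]
ft_force: [1.0, 0.1, -1.3]
opening: 0.0135
grip_force: 30.0
```

Emit:
jog_arm:
  plan:
    - [[0,0,0.04,0,-1],[0,0,0.09,0,-1],[0,0,0.14,0,-1],[0,0,0.15,0,-1],[0,0,0.15,0,-0.69]]

```text
time_s: 39.52
tool_pos: [0.5598, -0.3895, 0.1708]
ee_rot: [-3.141, 0.0, -3.099]
ft_force: [-0.0, -0.5, -1.0]
opening: 0.0135
grip_force: 30.0
```

Emit:
jog_arm:
  plan:
    - [[0,0,0.012,0,-0.684],[0,0,0.025,0,-0.682],[0,0,0.038,0,-0.682],[0,0,0.05,0,-0.682],[0,0,0.06,0,-0.682]]

```text
time_s: 40.15
tool_pos: [0.5644, -0.3907, 0.1138]
ee_rot: [-3.136, 0.012, -3.101]
ft_force: [6.6, 1.9, 12.2]
opening: 0.0139
grip_force: 11.1
```

Emit:
jog_arm:
  plan:
    - [[0,0,0.012,0,-0.682],[0,0,0.024,0,-0.682],[0,0,0.036,0,-0.682],[0,0,0.048,0,-0.682],[0,0,0.056,0,-0.682]]

```text
time_s: 40.78
tool_pos: [0.5588, -0.3887, 0.0529]
ee_rot: [3.14, -0.001, -3.1]
ft_force: [1.3, -0.4, 1.6]
opening: 0.014
grip_force: 5.8
```

```bash
python3 tilt.py; python3 go.py .5598,-.3895,.052,182.5
```

```text
tcp [ 0.55877754 -0.38872858  0.05289396] T [ 0.053 -0.13  -0.01 ] F [ 1.27 -0.42  1.58] g 5.755239856589469 op 0.013964666936145845
0.0375 85 [-0.034 -0.006]
0.0525 83 [-0.032 -0.005]
0.0675 83 [-0.036 -0.007]
0.0825 116 [-0.041 -0.007]
0.0975 139 [-0.034 -0.008]
0.1125 116 [-0.028 -0.008]
0.1275 1 [-0.045 -0.045]
0.1425 0 
now [ 0.5587 -0.3887  0.0523] -177.6 open 0.0141 F [ 0.5 -1.2 -1.1] t 40.825
-> [0.5598, -0.3895, 0.052, 182.5] tool [-0.0011 -0.0009  0.0003] turn -0.002 dist 0.001
```

Emit:
jog_arm:
  plan:
    - [[0,0,0,0,-0.6],[0,0,0,0,-0.4],[0,0,0,0,-0.2],[0,0,0,0,0],[0,0,0,0,0]]

```text
time_s: 41.45
tool_pos: [0.5594, -0.3892, 0.0546]
ee_rot: [-3.141, 0.0, -3.099]
ft_force: [-0.1, -1.1, -0.7]
opening: 0.0416
grip_force: 0.0
```

Emit:
jog_arm:
  plan:
    - [[0,0,-0.05,0,0],[0,0,-0.11,0,0],[0,0,-0.17,0,0],[0,0,-0.23,0,0],[0,0,-0.25,0,0]]

```text
time_s: 42.08
tool_pos: [0.5608, -0.3904, 0.3103]
ee_rot: [-3.135, 0.006, -3.099]
ft_force: [0.2, 1.0, -0.6]
opening: 0.0433
grip_force: 0.0
```

```bash
sed -i "s/'w5.png'/'w6.png'/" e.py && python3 e.py && python3 go.py .5598,-.3895,.302,182.5 .51,-.17,.30,178 .4702,.0393,.30,174 .4702,.0393,.211,174
```

```text
[ 0.56082072 -0.39041569  0.31028385]
w -0.172 block (array([ 543.3, -173.3]), array([14.7, 44. ]), 88.5, 320) rim (array([ 497. , -170.9]), array([ 66.2, 136.2]), 87.8, 926)
w -0.286 block (array([ 551.2, -285.4]), array([43.2, 14.7]), 3.5, 373) rim (array([ 502. , -287.2]), array([140.2,  65.3]), 2.1, 871)
w -0.39 block (array([ 563.1, -388.1]), array([43.6, 12.9]), 2.8, 373) rim (array([ 494.9, -391.1]), array([99.6, 64.6]), 2.3, 660)
now [ 0.5611 -0.3907  0.3114] -177.6 open 0.0434 F [ 0.2 -0.2  2. ] t 42.125
-> [0.5598, -0.3895, 0.302, 182.5] tool [0.0013 0.0012 0.0094] turn -0.001 dist 0.01
-> [0.51, -0.17, 0.3, 178.0] tool [0.0402 0.2215 0.002 ] turn 0.079 dist 0.225
-> [0.4702, 0.0393, 0.3, 174.0] tool [ 0.0471  0.2078 -0.    ] turn 0.07 dist 0.213
-> [0.4702, 0.0393, 0.211, 174.0] tool [0.    0.    0.089] turn -0.0 dist 0.089
```

Emit:
jog_arm:
  plan:
    - [[0.04,0.22,0.002,0.079,0],[0.04,0.2215,0.002,0.079,0],[0.04,0.2215,0.002,0.079,0],[0.04,0.2215,0.002,0.079,0],[0.04,0.2215,0.002,0.079,0]]

```text
time_s: 42.75
tool_pos: [0.5086, -0.1664, 0.3017]
ee_rot: [3.14, -0.003, 3.108]
ft_force: [0.1, 0.4, -0.2]
opening: 0.0437
grip_force: 0.0
```

Emit:
jog_arm:
  plan:
    - [[0.047,0.208,0,0.07,0],[0.047,0.208,0,0.07,0],[0.047,0.208,0,0.07,0],[0.047,0.208,0,0.07,0],[0.047,0.208,0,0.07,0]]

```text
time_s: 43.38
tool_pos: [0.4708, 0.0408, 0.3021]
ee_rot: [-3.141, -0.0, 3.037]
ft_force: [0.1, -1.0, 0.1]
opening: 0.0436
grip_force: 0.0
```

```bash
python3 go.py .4702,.0393,.211,174
python3 - <<'E'
from h import *
im,d,m=snap('wrist');W=wcloud(d,m)
P=sel(W,.43,.5,0,.08,.222,.245);print(len(P),P.mean(0),rect(P) if len(P)>3 else '')
E
```

```text
now [0.4708 0.0408 0.3021] 174.0 open 0.0436 F [ 0.1 -1.   0.1] t 43.375
-> [0.4702, 0.0393, 0.211, 174.0] tool [ 0.0005 -0.0015  0.0911] turn 0.001 dist 0.091
376 [0.46820087 0.04148569 0.23091979] (array([469.2,  41.4]), array([15.3, 14.9]), 69.4, 376)
```

Emit:
jog_arm:
  plan:
    - [[0,0,0.045,0,0],[0,0,0.091,0,0],[0,0,0.091,0,0],[0,0,0.091,0,-1],[0,0,0.091,0,-1]]

```text
time_s: 44.05
tool_pos: [0.4725, 0.0393, 0.2132]
ee_rot: [-3.141, 0.004, 3.034]
ft_force: [0.2, 0.6, -0.1]
opening: 0.0308
grip_force: 0.0
```

Emit:
jog_arm:
  plan:
    - [[0,0,0,0,-1],[0,0,0,0,-1],[0,0,0,0,-1],[0,0,0,0,-1],[0,0,0,0,-1]]

```text
time_s: 44.68
tool_pos: [0.4715, 0.0401, 0.2125]
ee_rot: [-3.142, 0.002, 3.035]
ft_force: [0.6, -0.3, 5.8]
opening: 0.0157
grip_force: 30.0
```

Emit:
jog_arm:
  plan:
    - [[-0.0003,0.0115,0,0.0517,-1],[-0.0012,0.023,0,0.1033,-1],[-0.0027,0.0344,0,0.155,-1],[-0.0048,0.0458,0,0.2067,-1],[-0.0074,0.057,0,0.2583,-1]]

```text
time_s: 45.3
tool_pos: [0.4846, 0.0956, 0.2125]
ee_rot: [-3.14, 0.002, 2.776]
ft_force: [-1.6, -4.1, 6.1]
opening: 0.0153
grip_force: 30.0
```

Emit:
jog_arm:
  plan:
    - [[-0.0003,0.0115,0,0.0517,-1],[-0.0012,0.023,0,0.1033,-1],[-0.0027,0.0344,0,0.155,-1],[-0.0048,0.0458,0,0.2067,-1],[-0.0074,0.057,0,0.2583,-1]]

```text
time_s: 45.92
tool_pos: [0.5118, 0.1462, 0.2125]
ee_rot: [-3.141, 0.002, 2.517]
ft_force: [-1.0, -3.2, 6.6]
opening: 0.0155
grip_force: 30.0
```

Emit:
jog_arm:
  plan:
    - [[-0.0003,0.0115,0,0.0517,-1],[-0.0012,0.023,0,0.1033,-1],[-0.0027,0.0344,0,0.155,-1],[-0.0048,0.0458,0,0.2067,-1],[-0.0074,0.057,0,0.2583,-1]]

```text
time_s: 46.55
tool_pos: [0.551, 0.1881, 0.2125]
ee_rot: [-3.141, 0.002, 2.259]
ft_force: [-0.7, -3.4, 5.7]
opening: 0.0151
grip_force: 30.0
```

Emit:
jog_arm:
  plan:
    - [[-0.0003,0.0115,0,0.0517,-1],[-0.0012,0.023,0,0.1033,-1],[-0.0027,0.0344,0,0.155,-1],[-0.0048,0.0458,0,0.2067,-1],[-0.0074,0.057,0,0.2583,-1]]

```text
time_s: 47.18
tool_pos: [0.5995, 0.2183, 0.2126]
ee_rot: [-3.141, 0.002, 2.0]
ft_force: [-1.9, -3.8, 5.8]
opening: 0.0153
grip_force: 30.0
```

Emit:
jog_arm:
  plan:
    - [[-0.0003,0.0115,0,0.0517,-1],[-0.0012,0.023,0,0.1033,-1],[-0.0027,0.0344,0,0.155,-1],[-0.0048,0.0458,0,0.2067,-1],[-0.0074,0.057,0,0.2583,-1]]

```text
time_s: 47.8
tool_pos: [0.6542, 0.2351, 0.2126]
ee_rot: [-3.14, 0.002, 1.742]
ft_force: [-3.4, -3.3, 6.0]
opening: 0.015
grip_force: 30.0
```

```bash
python3 go.py; python3 -c "
from rig import manip;print(manip.get_obs()['joint_positions'])"
```

```text
now [0.6542 0.2351 0.2126] 99.8 open 0.015 F [-3.4 -3.3  6. ] t 47.8
[ 0.18558825  0.65763328  1.269379   -0.00243609  1.21597971  0.0155099 ]
```

Emit:
jog_arm:
  plan:
    - [[0,0,0,0,-0.5],[0,0,0,0,-0.2],[0,0,0,0,0],[0,0,0,0,0],[0,0,0,0,0]]

```text
time_s: 48.42
tool_pos: [0.6543, 0.2361, 0.2114]
ee_rot: [-3.141, -0.0, 1.743]
ft_force: [0.6, 0.2, -0.2]
opening: 0.0427
grip_force: 0.0
```

Emit:
jog_arm:
  plan:
    - [[0,0,-0.03,0,0],[0,0,-0.08,0,0],[0,0,-0.1,0,0.3],[0,0,-0.1,0,0.5],[0,0,-0.1,0,0.5]]

```text
time_s: 49.05
tool_pos: [0.6536, 0.2359, 0.3099]
ee_rot: [-3.139, 0.0, 1.743]
ft_force: [0.3, 0.5, 0.5]
opening: 0.0625
grip_force: 0.0
```

```bash
python3 go.py .56,.25,.30,145 .47,.26,.25,190 .434,.266,.2,231.4
```

```text
now [0.6536 0.2359 0.3099] 99.9 open 0.0625 F [0.3 0.5 0.5] t 49.05
-> [0.56, 0.25, 0.3, 145.0] tool [ 0.0299 -0.0898  0.0099] turn -0.787 dist 0.095
-> [0.47, 0.26, 0.25, 190.0] tool [ 0.0795 -0.0434  0.05  ] turn -0.785 dist 0.103
-> [0.434, 0.266, 0.2, 231.4] tool [0.0344 0.0122 0.05  ] turn -0.723 dist 0.062
```

Emit:
jog_arm:
  plan:
    - [[0.03,-0.09,0.01,-0.787,0.5],[0.03,-0.09,0.01,-0.787,0.5],[0.03,-0.09,0.01,-0.787,0.5],[0.03,-0.09,0.01,-0.787,0.5],[0.03,-0.09,0.01,-0.787,0.5]]

```text
time_s: 49.68
tool_pos: [0.5597, 0.25, 0.2997]
ee_rot: [-3.139, -0.002, 2.53]
ft_force: [0.1, -0.3, 0.3]
opening: 0.065
grip_force: 0.0
```

Emit:
jog_arm:
  plan:
    - [[0.08,-0.043,0.05,-0.785,0.5],[0.08,-0.043,0.05,-0.785,0.5],[0.08,-0.043,0.05,-0.785,0.5],[0.08,-0.043,0.05,-0.785,0.5],[0.08,-0.043,0.05,-0.785,0.5]]

```text
time_s: 50.3
tool_pos: [0.47, 0.2608, 0.2506]
ee_rot: [-3.141, -0.002, -2.97]
ft_force: [0.2, 0.2, 0.6]
opening: 0.0653
grip_force: 0.0
```

Emit:
jog_arm:
  plan:
    - [[0.034,0.012,0.05,-0.723,0.5],[0.034,0.012,0.05,-0.723,0.5],[0.034,0.012,0.05,-0.723,0.5],[0.034,0.012,0.05,-0.723,0.5],[0.034,0.012,0.05,-0.723,0.5]]

```text
time_s: 50.92
tool_pos: [0.4348, 0.2668, 0.2011]
ee_rot: [3.141, -0.001, -2.25]
ft_force: [0.3, -0.3, -0.2]
opening: 0.0654
grip_force: 0.0
```

```bash
cat > f.py <<'E'
from h import *
from scipy.optimize import least_squares
im,d,m=snap('wrist');W=wcloud(d,m)
im,d,m=snap('top');T=cloud(d,m);cv2.imwrite('pics/top5.png',cv2.resize(im[110:240,150:290],(800,743))[:590,:,::-1])
im,d,m=snap('side');S=cloud(d,m)
for n,A in(('w',W),('t',T),('s',S)):
    P=sel(A,.36,.5,.2,.33,.056,.075);
    if len(P)>4:print(n,'bar',rect(P),P[:,:2].mean(0))
    D=sel(A,.38,.49,.21,.32,.019,.029)
    if len(D)>4:print('  disc',rect(D))
    C=sel(A,.47,.62,-.05,.11,.094,.106)
    if len(C)>4:
        f=lambda p:(lambda r:np.maximum(r-.062,0)+np.maximum(.044-r,0))(np.hypot(C[:,0]-p[0],C[:,1]-p[1]))
        print('  collar',len(C),least_squares(f,[.5447,.0314],loss='soft_l1',f_scale=.001).x, rect(C)[:2])
    B=sel(A,.515,.575,.0,.062,.0,.06); print('  inpot',len(B),np.percentile(B[:,2],[5,50,95]) if len(B) else '')
E
python3 f.py;python3 go.py .434,.266,.2,231.4
```

```text
w bar (array([430.1, 267.1]), array([63.3, 13.1]), 51.0, 880) [0.42946821 0.26594924]
  disc (array([430.8, 267.2]), array([79.4, 91.8]), 0.3, 3344)
  collar 5902 [0.54182254 0.03398493] (array([539.5,  35.8]), array([128.2, 121. ]))
  inpot 603 [0.02872712 0.04683731 0.05894435]
t bar (array([423.7, 253.8]), array([31.3, 13.6]), 52.1, 36) [0.42366643 0.25271752]
  disc (array([426.6, 247.1]), array([63.1, 43.5]), 7.9, 130)
  collar 625 [0.5450607  0.03190344] (array([545.5,  31.9]), array([123.4, 124.4]))
  inpot 213 [0.00286087 0.02053327 0.03948069]
s bar (array([430.7, 264.9]), array([63.4, 16.4]), 48.9, 61) [0.42997737 0.26338863]
  disc (array([430. , 265.4]), array([77. , 84.1]), 2.0, 219)
  collar 634 [0.541642   0.03067735] (array([541.4,  30.6]), array([126.9, 126.8]))
  inpot 72 [0.0243006  0.04303006 0.05757616]
now [0.4349 0.2668 0.2013] -128.8 open 0.065 F [ 0.8 -0.1 -0.5] t 51.075
-> [0.434, 0.266, 0.2, 231.4] tool [0.0012 0.0002 0.0013] turn -0.004 dist 0.002
```

View pics/top5.png

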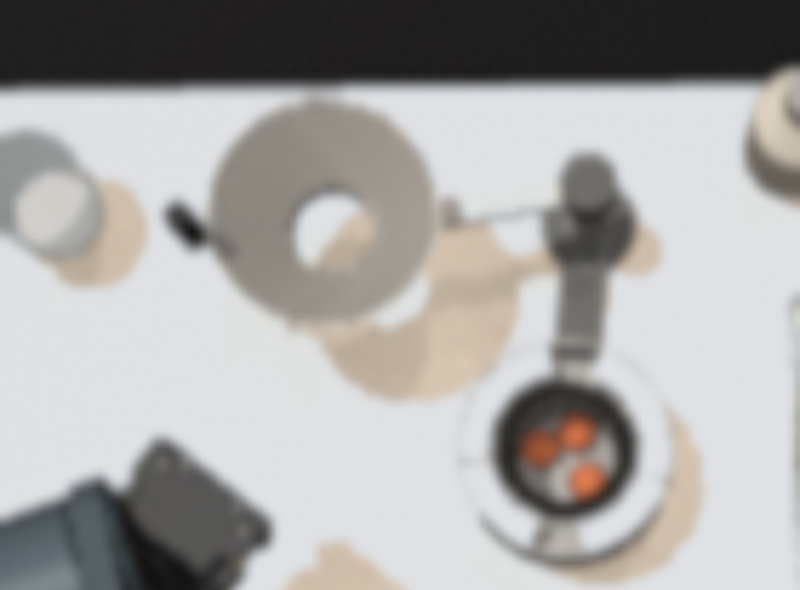

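```bash
python3 go.py .431,.266,.12,231 .431,.266,.052,231
```

```text
now [0.4349 0.2668 0.2013] -128.8 open 0.065 F [ 0.8 -0.1 -0.5] t 51.075
-> [0.431, 0.266, 0.12, 231.0] tool [0.003  0.0025 0.0813] turn 0.003 dist 0.081
-> [0.431, 0.266, 0.052, 231.0] tool [-0.     0.     0.068] turn -0.0 dist 0.068
```

Emit:
jog_arm:
  plan:
    - [[0.003,0.0025,0.05,0.003,0.3],[0.003,0.0025,0.09,0.003,0.3],[0.003,0.0025,0.12,0.003,0.3],[0.003,0.0025,0.14,0.003,0.3],[0.003,0.0025,0.149,0.003,0.3]]

```text
time_s: 51.7
tool_pos: [0.4307, 0.2659, 0.0513]
ee_rot: [3.141, -0.002, -2.25]
ft_force: [-0.5, 0.7, 0.7]
opening: 0.0564
grip_force: 0.0
```

Emit:
jog_arm:
  plan:
    - [[0,0,0,0,0],[0,0,0,0,-0.4],[0,0,0,0,-1],[0,0,0,0,-1],[0,0,0,0,-1]]

```text
time_s: 52.32
tool_pos: [0.431, 0.2661, 0.0528]
ee_rot: [3.142, 0.0, -2.248]
ft_force: [-1.3, 0.9, -0.2]
opening: 0.0148
grip_force: 0.5
```

Emit:
jog_arm:
  plan:
    - [[0,0,0,0,-1],[0,0,0,0,-1],[0,0,-0.02,0,-1],[0,0,-0.07,0,-1],[0,0,-0.12,0,-1]]

```text
time_s: 52.95
tool_pos: [0.4304, 0.2657, 0.1727]
ee_rot: [3.14, -0.002, -2.248]
ft_force: [0.7, 0.1, -3.6]
opening: 0.0137
grip_force: 30.0
```

```bash
python3 go.py .431,.266,.172,231 .49,.15,.19,202 .5435,.032,.175,174
python3 - <<'E'
from h import *
o=manip.get_obs();p=o['tool_pos']
im,d,m=snap('wrist');W=wcloud(d,m);D=W-p
yw=o['ee_rot'][2];c,s=np.cos(yw),np.sin(yw)
L=np.stack([D[...,0]*c+D[...,1]*s,D[...,0]*s-D[...,1]*c,D[...,2]],-1)
P=sel(L,-.06,.06,-.06,.06,-.04,-.022);print('disc tool xy',rect(P))
P=sel(L,-.05,.05,-.02,.02,.003,.02);print('bar',rect(P))
np.save('L.npy',L)
E
```

```text
now [0.4304 0.2657 0.1727] -128.8 open 0.0137 F [ 0.7  0.1 -3.6] t 52.95
-> [0.431, 0.266, 0.172, 231.0] tool [-0.0007 -0.0003  0.0007] turn 0.003 dist 0.001
-> [0.49, 0.15, 0.19, 202.0] tool [ 0.053  -0.1189 -0.018 ] turn 0.506 dist 0.131
-> [0.5435, 0.032, 0.175, 174.0] tool [-0.0054 -0.1294  0.015 ] turn 0.489 dist 0.13
disc tool xy (array([22.8, -0.6]), array([60.6, 79.5]), 0.1, 5758)
bar (array([0.4, 1.9]), array([33.3, 62.9]), 75.6, 2950)
```

Emit:
jog_arm:
  plan:
    - [[0.02,-0.045,-0.01,0.18,-1],[0.04,-0.09,-0.018,0.35,-1],[0.053,-0.119,-0.018,0.506,-1],[0.053,-0.119,-0.018,0.506,-1],[0.053,-0.119,-0.018,0.506,-1]]

```text
time_s: 53.62
tool_pos: [0.4895, 0.1503, 0.1897]
ee_rot: [3.141, -0.002, -2.753]
ft_force: [0.1, -0.5, -2.3]
opening: 0.0139
grip_force: 30.0
```

Emit:
jog_arm:
  plan:
    - [[-0.0018,-0.045,0,0.18,-1],[-0.0036,-0.09,0.005,0.35,-1],[-0.0054,-0.129,0.01,0.489,-1],[-0.0054,-0.129,0.012,0.489,-1],[-0.0054,-0.129,0.012,0.489,-1]]

```text
time_s: 54.25
tool_pos: [0.5429, 0.0342, 0.1777]
ee_rot: [3.141, -0.003, 3.042]
ft_force: [-1.2, -0.7, -3.1]
opening: 0.0138
grip_force: 30.0
```

```bash
cat > k.py <<'E'
from h import *
from scipy.optimize import least_squares
o=manip.get_obs();p=o['tool_pos'];print('tcp',p,np.degrees(o['ee_rot'][2]))
for n in('wrist','side','top'):
    im,d,m=snap(n,n+'k.png');A=(wcloud if n=='wrist' else cloud)(d,m)
    C=sel(A,.47,.62,-.05,.11,.094,.106)
    if len(C)<30: print(n,len(C));continue
    f=lambda q:(lambda r:np.maximum(r-.062,0)+np.maximum(.044-r,0))(np.hypot(C[:,0]-q[0],C[:,1]-q[1]))
    print(n,len(C),least_squares(f,[.5437,.032],loss='soft_l1',f_scale=.001).x)
    # outer-rim fit
    r=np.hypot(C[:,0]-.5437,C[:,1]-.032);th=np.degrees(np.arctan2(C[:,1]-.032,C[:,0]-.5437))
    E=[]
    for a in range(-180,180,6):
        k=(th>=a)&(th<a+6)
        if k.sum()>4:E.append(C[k][np.argmax(r[k])][:2])
    E=np.array(E);print('  outer',len(E),least_squares(lambda q:np.hypot(E[:,0]-q[0],E[:,1]-q[1])-.0625,[.5437,.032],loss='soft_l1',f_scale=.001).x)
    B=sel(A,.5,.59,-.02,.08,p[2]+.004-.0,p[2]+.02)
    Dk=sel(A,.48,.61,-.03,.095,p[2]-.035,p[2]-.024);print('  cap disc',rect(Dk) if len(Dk)>4 else len(Dk))
E
python3 k.py
```

```text
tcp [0.54291151 0.0341543  0.17773413] 174.3120901144179
wrist 6597 [0.54497239 0.03329243]
  outer 40 [0.54085084 0.03291531]
  cap disc (array([520.3,  36.8]), array([79.6, 60.6]), 84.1, 5663)
side 412 [0.54258882 0.03237503]
  outer 33 [0.54146845 0.03048128]
  cap disc (array([525.7,  20.8]), array([47.7, 77.9]), 34.1, 173)
top 71 [0.55277876 0.03489507]
  outer 7 [0.55390791 0.03550173]
  cap disc (array([510. ,  37.8]), array([44.2, 17. ]), 74.1, 34)
```

View pics/wristk.png

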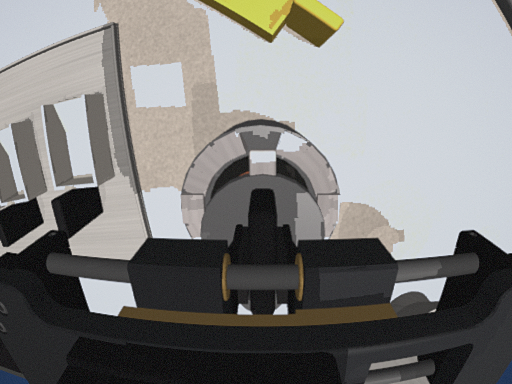

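```bash
python3 go.py .543,.0322,.137,174
```

```text
now [0.5434 0.0343 0.1783] 174.3 open 0.0141 F [-0.6  0.1 -2.6] t 54.4
-> [0.543, 0.0322, 0.137, 174.0] tool [ 0.0002 -0.0022  0.0413] turn 0.006 dist 0.041
```

Emit:
jog_arm:
  plan:
    - [[0,0,0.01,0.004,-1],[0,0,0.02,0.004,-1],[0,0,0.025,0.004,-1],[0,0,0.025,0.004,-1],[0,0,0.025,0.004,-1]]

```text
time_s: 55.02
tool_pos: [0.5445, 0.0327, 0.1535]
ee_rot: [-3.142, 0.0, 3.036]
ft_force: [-0.3, -0.8, -2.8]
opening: 0.0139
grip_force: 30.0
```

```bash
python3 go.py .543,.0322,.137,174; sed -i 's/k.png/k2.png/' k.py; python3 k.py
```

```text
now [0.5445 0.0327 0.1535] 174.0 open 0.0139 F [-0.3 -0.8 -2.8] t 55.025
-> [0.543, 0.0322, 0.137, 174.0] tool [ 0.0015 -0.0007  0.0165] turn -0.001 dist 0.017
tcp [0.54453935 0.03270236 0.15349574] 173.95362874399171
wrist 7953 [0.54404702 0.03294904]
  outer 37 [0.54068186 0.03316512]
  cap disc (array([521.9,  35.1]), array([79.4, 60.3]), 84.5, 5653)
side 420 [0.5428317 0.0331899]
  outer 39 [0.54119695 0.03084834]
  cap disc (array([526.1,  18.3]), array([43.2, 78.4]), 34.7, 150)
top 38 [0.55544389 0.03622132]
  outer 2 [0.52383936 0.02805459]
  cap disc (array([516. ,  36.9]), array([39.2, 10. ]), 88.5, 25)
```

Emit:
jog_arm:
  plan:
    - [[0.0018,-0.0003,0,0,-1],[0.0018,-0.0003,0.006,0,-1],[0.0018,-0.0003,0.012,0,-1],[0.0018,-0.0003,0.017,0,-1],[0.0018,-0.0003,0.017,0,-1]]

```text
time_s: 55.8
tool_pos: [0.5421, 0.0328, 0.1358]
ee_rot: [3.142, -0.001, 3.036]
ft_force: [0.1, 0.8, -2.1]
opening: 0.0137
grip_force: 30.0
```

Emit:
jog_arm:
  plan:
    - [[0,0,0.002,0,-1],[0,0,0.004,0,-1],[0,0,0.006,0,-1],[0,0,0.006,0,-1],[0,0,0.006,0,-1]]

```text
time_s: 56.42
tool_pos: [0.5427, 0.0327, 0.1308]
ee_rot: [3.142, 0.001, 3.036]
ft_force: [0.0, 0.8, 3.2]
opening: 0.014
grip_force: 30.0
```

Emit:
jog_arm:
  plan:
    - [[0,0,0.003,0,-1],[0,0,0.006,0,-1],[0,0,0.009,0,-1],[0,0,0.0115,0,-1],[0,0,0.0115,0,-1]]

```text
time_s: 57.05
tool_pos: [0.5428, 0.0327, 0.1196]
ee_rot: [-3.142, 0.001, 3.036]
ft_force: [-1.8, 0.7, 10.4]
opening: 0.0136
grip_force: 30.0
```

Emit:
jog_arm:
  plan:
    - [[0,0,0,0,-1],[0,0,0,0,-1],[0,0,0,0,-1],[0,0,0,0,-1],[0,0,0,0,-1]]

```text
time_s: 57.68
tool_pos: [0.5428, 0.0327, 0.1198]
ee_rot: [-3.142, 0.001, 3.036]
ft_force: [-2.0, 1.0, 9.7]
opening: 0.0139
grip_force: 30.0
```

Emit:
jog_arm:
  plan:
    - [[0,0,0.0015,0,-1],[0,0,0.0015,0,-1],[0,0,0.0015,0.05,-1],[0,0,0.0015,0.15,-1],[0,0,0.0015,0.25,-1]]

```text
time_s: 58.3
tool_pos: [0.5439, 0.0324, 0.1187]
ee_rot: [3.141, 0.004, 2.784]
ft_force: [-1.0, -0.8, 9.9]
opening: 0.0135
grip_force: 30.0
```

```bash
python3 go.py .543,.0327,.1183,84; python3 -c "
from rig import manip;print(manip.get_obs()['torque'])"
```

```text
now [0.5439 0.0324 0.1187] 159.5 open 0.0135 F [-1.  -0.8  9.9] t 58.3
-> [0.543, 0.0327, 0.1183, 84.0] tool [ 0.001  -0.      0.0004] turn 1.318 dist 0.001
[-0.05691062  0.26419188  0.21962729]
```

Emit:
jog_arm:
  plan:
    - [[0,0,0,0.13,-1],[0,0,0,0.26,-1],[0,0,0,0.39,-1],[0,0,0,0.53,-1],[0,0,0,0.66,-1]]

```text
time_s: 58.92
tool_pos: [0.5443, 0.0321, 0.1187]
ee_rot: [3.139, 0.003, 2.123]
ft_force: [-0.4, -0.7, 10.3]
opening: 0.0139
grip_force: 30.0
```

Emit:
jog_arm:
  plan:
    - [[0,0,0,0.13,-1],[0,0,0,0.26,-1],[0,0,0,0.39,-1],[0,0,0,0.53,-1],[0,0,0,0.66,-1]]

```text
time_s: 59.55
tool_pos: [0.5438, 0.0322, 0.1187]
ee_rot: [3.139, 0.001, 1.463]
ft_force: [-3.1, -0.2, 13.7]
opening: 0.0138
grip_force: 30.3
```

```bash
python3 go.py .543,.0327,.1183,84; python3 -c "
from rig import manip;print(manip.get_obs()['torque'])"
```

```text
now [0.5438 0.0322 0.1187] 83.8 open 0.0138 F [-3.1 -0.2 13.7] t 59.55
-> [0.543, 0.0327, 0.1183, 84.0] tool [ 0.0005 -0.0008  0.0004] turn -0.003 dist 0.001
[0.08322143 0.72827221 0.53746426]
```

Emit:
jog_arm:
  plan:
    - [[0,0,-0.002,0,-1],[0,0,-0.004,0,-1],[0,0,-0.006,0,-1],[0,0,-0.008,0,-1],[0,0,-0.008,0,-1]]

```text
time_s: 60.18
tool_pos: [0.5429, 0.0324, 0.1258]
ee_rot: [3.141, 0.0, 1.466]
ft_force: [0.4, -0.3, 6.1]
opening: 0.0135
grip_force: 30.0
```

```bash
python3 -c "
from rig import manip;o=manip.get_obs();print(o['torque'],o['ft_force'],o['tool_pos'])"
```

```text
[-0.15037998  0.27669457  0.05811298] [ 0.42769602 -0.30801853  6.08768775] [0.54294349 0.03239867 0.12580636]
```

Emit:
jog_arm:
  plan:
    - [[0,0,0,0,-0.6],[0,0,0,0,-0.3],[0,0,0,0,0],[0,0,0,0,0.2],[0,0,0,0,0.2]]

```text
time_s: 60.8
tool_pos: [0.5425, 0.0327, 0.1254]
ee_rot: [-3.141, -0.0, 1.466]
ft_force: [-0.3, 0.1, 0.1]
opening: 0.0479
grip_force: 0.0
```

Emit:
jog_arm:
  plan:
    - [[0,0,-0.03,0,0.2],[0,0,-0.09,0,0.2],[0,0,-0.15,0,0.2],[0,0,-0.2,0,0.2],[0,0,-0.2,0,0.2]]

```text
time_s: 61.42
tool_pos: [0.545, 0.0325, 0.3303]
ee_rot: [3.131, 0.0, 1.466]
ft_force: [-0.6, -0.1, -0.6]
opening: 0.0522
grip_force: 0.0
```

Emit:
jog_arm:
  plan:
    - [[-0.0,0.12,0,0,0.2],[0,0.2,0,0,0.2],[0,0.25,0,0,0.2],[0,0.25,0,0,0.2],[0,0.25,0,0,0.2]]

```text
time_s: 62.05
tool_pos: [0.7937, 0.0055, 0.3177]
ee_rot: [-3.135, 0.0, 1.465]
ft_force: [-0.9, 0.1, -0.9]
opening: 0.0518
grip_force: 0.0
```

```bash
python3 go.py
python3 - <<'E'
from h import *
for n in('top','side'):
    im,d,m=snap(n,n+'z.png');A=cloud(d,m)
    P=sel(A,.48,.61,-.03,.1,.125,.16);print(n,'bar',rect(P) if len(P)>3 else len(P),np.percentile(P[:,2],[20,50,80]) if len(P) else '')
    Q=A[(np.hypot(A[...,0]-.543,A[...,1]-.032)<.036)&(A[...,2]<.115)&(A[...,2]>.08)];print('  disc z',len(Q),np.median(Q[:,2]))
    if n=='top':c=im[100:270,150:400]
cv2.imwrite('pics/fin.png',cv2.resize(c,(800,544),interpolation=3)[:,:,::-1])
E
```

```text
now [0.7937 0.0055 0.3177] 84.0 open 0.0518 F [-0.9  0.1 -0.9] t 62.05
top bar 0 
  disc z 0 nan
side bar (array([542.8,  29. ]), array([62.8, 14.5]), 83.5, 94) [0.13289461 0.1358958  0.13796688]
  disc z 231 0.09741117354022087
  return _methods._mean(a, axis=axis, dtype=dtype,
  ret = ret.dtype.type(ret / rcount)
```

View pics/fin.png

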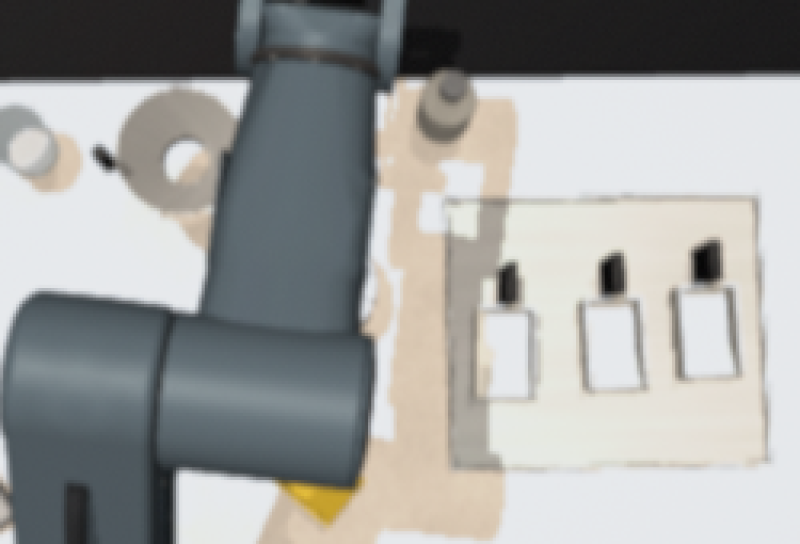

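```bash
python3 -c "
from rig import manip;print(manip.sign_off())"
```

```text
the job is handed in; nothing more can be done
None
```

The job is handed in, with no verdict returned: all three balls are in the pot, all three scoops stand empty and upright on the tray, and the funnel arm is swung aside to its original side, further out than it began. The cap is locked home, its origin measured at about 73 mm (74 when locked). It took about 62 s of the 210 s.

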